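# Stack the specimen boxes on the carrier and lock it for transport

### The job

Get the specimen boxes ready for transport: slide the carrier's transport lock fully open, set the wide base box on the carrier, stack all the small lidded boxes on it with their feet down in the corner recesses below, and put the carrying cap on top in the same way. Then slide the transport lock fully home, leaving the stack straight and well seated. Leave the other things on the desk where they are.

Things in the scene. Friction and masses are not known exactly. Their poses are not given: they have to be found in the camera images.
- box1: small lidded white box, grey lid, 60 (x) x 110 (y) mm, 54 high, 0.25 kg, one of 2 or 3 alike (None if absent). Origin: centre of underside at the foot tips, z up. Upright side walls 8 to 54 mm up: grip across the 60 mm width. Four tapered feet at x +-16, y +-41, 8 high, 12 mm across at the tip, 18 at the root. Lid: four recesses, 20 x 20, 6 deep, over the feet, floors 48 mm up. Either way round is right.
- box2: small lidded white box with grey lid, just like box1 (same size, origin, axes, feet and lid recesses). None if absent.
- box3: small lidded white box with grey lid, just like box1 (same size, origin, axes, feet and lid recesses). None if absent.
- base: base box, the lowest of the stack: white lidded body 60 (x) x 110 (y) mm on a wide grey skid plate 110 x 130 (8 to 16 mm up), 70 high, 0.45 kg. Origin: centre of underside at the foot tips, z up. Grip the body across 60 mm, above the skid. Feet as the boxes', at x +-41, y +-51. Lid recesses as on box1 (x +-16, y +-41), floors 64 mm up: the next box's origin rests there. Either way round is right.
- cap: carrying cap for the top of the stack: grey hood 76 (x) x 126 (y) x 30 mm, 0.09 kg, with a black bridge handle: bar along y, 14 mm wide, 88 long, centre 60 mm up (54 to 66). Origin: centre of its underside (skirt edge), z up. Its 4 mm skirt hangs outside the top box with 4 mm to spare all round; inside are four feet as the small boxes', tips 14 mm above the origin. Either way round is right.
- carrier: aluminium transport tray fixed to the desk, 130 (x) x 325 (y) x 14 mm. Origin: on the desk surface under the middle of the stacking place; the plate reaches from y -80 to +245. The transport lock runs between guides on its +y part; nothing else on it stands above 26 mm.
- seat (a point): centre of the stacking place, at the height of its recess floors, 14 mm above the desk; axes as the carrier's. Four recesses for the base box's feet at x +-41, y +-51, each 20 x 20 mm, 6 deep. Seated, the base box has its origin here, the first small box 64 mm higher, each further box 48 mm above the one below, the cap 34 mm above the top box's origin.
- lock (a joint): transport lock: steel slide with a flat tongue and an upright black grip. 0 = fully home (the tongue covers the end edge of the base box's skid; it is then in the way of setting that box down), 0.045 m = fully open, at the other end stop, away from the stack. Slides along the carrier's y (opens towards +y), about 2 N friction, no spring, stays where left.
- lock_grip (a point): grip point on the lock's black upright, 68 mm above the desk, axes as the carrier's. The upright is 34 mm wide (x), 14 thick (y), 39 to 89 mm above the desk. It moves with the lock: 145 mm along the carrier's y from its origin when home, 190 mm when open.
- sanitizer: white bottle, 56 mm across, 150 high, bystander; origin under its centre
- pen1: pen lying on the desk, 140 x 10 x 10 mm, bystander
- pen2: pen lying on the desk, 140 x 10 x 10 mm, bystander
- stapler: black stapler, 35 x 130 x 46 mm, bystander
- tape: roll of clear tape lying flat, 90 mm across, 22 high, bystander
- thermometer: white hand thermometer lying on its side, about 120 x 130 x 38 mm, bystander

How it is judged:
On the way, in this order (a step that is already met when the one before it is completed fails the run):
1. the transport lock is slid fully open (value of joint lock above 0.042 m), for 0.2 s.
2. the base box, all the small boxes and the cap on top are stacked on the carrier, feet in the recesses (z of base in the frame of seat between -0.003 and 0.003 m and horizontal distance between each of base, box1, box2, box3, cap and seat below 0.01 m and angle between each of base, box1, box2, box3, cap's own z axis and vertical below 0.05 rad and angle between the y axis of each of base, box1, box2, box3, cap and the y axis of seat, either way round below 0.15 rad and linear speed of each of base, box1, box2, box3, cap below 0.02 m/s and (z of box1 in the frame of seat between 0.061 and 0.067 m or z of box1 in the frame of seat between 0.109 and 0.115 m or z of box1 in the frame of seat between 0.157 and 0.163 m) and (z of box2 in the frame of seat between 0.061 and 0.067 m or z of box2 in the frame of seat between 0.109 and 0.115 m or z of box2 in the frame of seat between 0.157 and 0.163 m) and (z of box3 in the frame of seat between 0.061 and 0.067 m or z of box3 in the frame of seat between 0.109 and 0.115 m or z of box3 in the frame of seat between 0.157 and 0.163 m) and (z of cap in the frame of seat between 0.143 and 0.149 m or z of cap in the frame of seat between 0.191 and 0.197 m)), for 0.3 s.
3. the transport lock is slid fully home (value of joint lock below 0.003 m), for 0.2 s.
At the end, for the whole second after the job is handed in: The base box stands on the carrier, every small box present in one stack on it with the cap on top, each upright within 0.05 rad, within 3 mm of its seated height, 10 mm of the stacking place's centre and 0.15 rad of its direction, at rest; the transport lock is within 3 mm of home (all of step 2 and value of joint lock below 0.003 m); the robot touches nothing.
It fails at once if a bystander on the desk is pushed more than 30 mm or the bottle is knocked over (distance of any of sanitizer, pen1, pen2, stapler, tape, thermometer from where it was at the start of the episode above 0.03 m or angle between sanitizer's own z axis and vertical above 0.5 rad).
Of box1, box2, box3 only 2 to 3 are there at a start; the rules pass over those that are not, and their reading is None.
At some moment in a run one of cap, base may be knocked a few centimetres aside while the robot is not near it.
It also fails if it takes over 192 s, if anything falls off the work surface, if the arm or the gripper's body presses on something with over 40 N, if the wrist force passes 120 N, or if a joint passes its speed limit or range.

### The arm

A 7-joint arm with a two-finger parallel gripper is mounted at the origin on the work surface. World frame = base frame: x ahead of the robot, y to its left, z up, the work surface at z = 0. Lengths are in m, angles in rad, forces in N, time in s.
With the tool pointing down it reaches from about 0.425 to 0.875 m from the base axis. Payload 4.7 kg.
Tool frame: the origin (TCP) lies at the very end of the fingers, on their centre line; the grasp point (between the pads) lies 19 mm behind it; z points along the fingers, y is the line along which they close (so a half turn about z gives the same grasp; the last joint's range is limited). The gripper opens to 85 mm and grips with 20 to 120 N. Pads are 22 mm wide; open, the fingers measure 114 mm over their backs; the gripper's body (76 mm by 85 mm) begins 54 mm behind the grasp point. The pads swing forward as they close: fully open they stand 13 mm farther back than shut.
Start: joints at [1.206, 0.321, -0.07, 1.45, 0.023, 1.371, -0.057], TCP at [0.24, -0.604, 0.231] pointing down, gripper open.
Joint ranges: [-2.86, 2.86], [-0.3, 2.09], [-1.38, 1.24], [0.06, 2.45], [-1.56, 4.7], [0.09, 2.05], [-2.69, 2.69]. Speed limits (rad/s): [2.57, 2.57, 3.14, 3.14, 3.14, 3.14, 3.14].

### API

Orientations are given as a rotation vector (axis times angle).
In Python, from bench import status, cams, job gives the robot as it stands.
- The arm moves only by the tool step_arm, never from a script. Its argument "series" is a list of rows, each an object of numbers: "dx", "dy", "dz": the shift along the tool's x, y, z in m; "twist": the turn about the tool's z in rad. In form: [{"dx": .., "dy": .., "dz": .., "twist": ..}, ...]. A call has 1 to 12 rows; each row is the pose to reach, as a shift and turn from the pose commanded when the call began, along the tool's axes at that moment; what a row does not reach only later rows make up. A row lasts 1/8 s, in which the tool goes at most 62.5 mm and 10.7 degrees, less where a joint would pass 70% of its speed; a pose out of reach is approached as far as the arm can. A call with a gripper value outside its range is refused whole. "claw" is the opening, from 0 (shut) to 1 (fully open), set as the call begins (left out, the last holds). The fingers move at their own pace and stop on an object; the grip force is fixed at half the most. Time passes only in rows, so rows that repeat a pose let the fingers close. It gives the time, the measured TCP pose, the force, the opening and the grip force at its end, in the units of the state.
- status.sense(): the state, without advancing time (a new reading comes with each control period).
- cams.get_image(name): name is "side" or "top"; returns the picture (480x640x3 uint8, red, green, blue); there is no depth.
- cams.calibration(name): a dict with "fx", "fy", "cx", "cy" (pixels), "rvec" (rotation vector, rad) and "tvec" (3), from world to camera coordinates, as OpenCV has them. Camera axes: x right, y down, z forward; pixel columns grow to the right and rows downward; lengths in m; the calibration is good to about 2 mm. A picture is of the moment at which its call begins. calibration takes no time and is no camera call.
- job.close_job(): hands the job in; it is judged then, once.
The state is a dict: "time_s": time; "joints": joint angles; "joint_vel": joint speeds; "joint_torque": joint torques, N m; "tcp_pos": TCP position; "tool_rot": TCP orientation; "wrist_force": force on the tool from outside, world axes, zero at the start; "wrist_torque": the same for the moment, N m; "finger_gap": opening from 0.0 (shut) to 1.0 (fully open); "grasp_force": force on a finger pad.
Only numpy, scipy, OpenCV 4.12 (cv2) and the standard library are available. Lean on these libraries where they do the work, as an engineer would, in place of code of your own. Each camera call takes 0.05 s, during which the arm holds its last target. There are 200 camera calls.

## Working session

There is one attempt and no reset: what is moved stays moved. The work goes in short steps, Python scripts to look and compute and a tool call to move; the robot and the scene stay as the last step left them, time stands still between calls to the robot, and variables do not carry over. Pictures are saved under pics/ and viewed, at most 14 in all, crops included, and the job is handed in when it is done.

Besides the shell and the picture viewer there is one more tool, called by a JSON object that holds its "api" and its "payload". step_arm: Moves the arm, as the interface text tells. Its arguments: {"type":"object","properties":{"series":{"type":"array","items":{"type":"object","properties":{"dx":{"type":"number"},"dy":{"type":"number"},"dz":{"type":"number"},"twist":{"type":"number"}}}},"claw":{"type":"number"}},"required":["series"]}

```bash
mkdir -p pics; ls
python3 - <<'E'
from bench import status,cams
import cv2
for n in("top","side"):
    cv2.imwrite(f"pics/{n}0.png",cams.get_image(n)[:,:,::-1]); print(cams.calibration(n))
s=status.sense(); print({k:s[k] for k in("time_s","tcp_pos","tool_rot","finger_gap","wrist_force")})
E
```

```text
pics
{'fx': 515.566340029347, 'fy': 515.566340029347, 'cx': 317.56199539316265, 'cy': 230.5324390811926, 'rvec': array([ 2.04717722, -2.17979176,  0.23515312]), 'tvec': array([-0.02073022,  0.52845642,  1.13095304])}
{'fx': 444.8187540551938, 'fy': 444.8187540551938, 'cx': 316.9229630666598, 'cy': 245.43588780716655, 'rvec': array([ 0.69213469, -2.72563925,  0.9918534 ]), 'tvec': array([0.45457486, 0.25173713, 1.05020175])}
{'time_s': 0.1, 'tcp_pos': array([ 0.24016248, -0.60349611,  0.23032827]), 'tool_rot': array([-3.08375358e+00, -5.91280083e-01,  6.53983212e-04]), 'finger_gap': 0.9999661903096141, 'wrist_force': array([-0.43486467, -0.09139813, -0.54487216])}
```

View pics/top0.png

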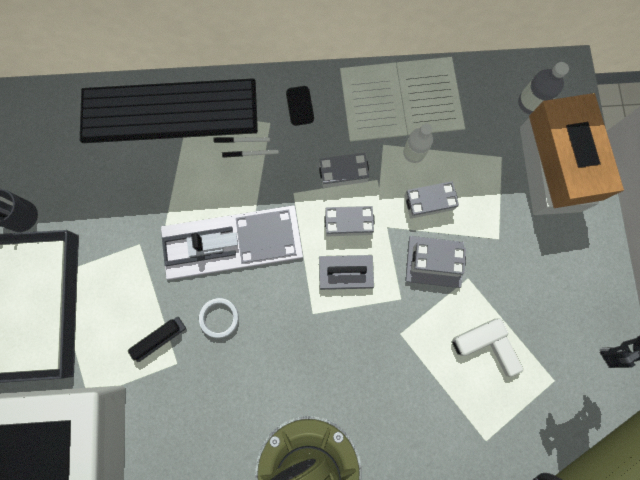

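View pics/side0.png

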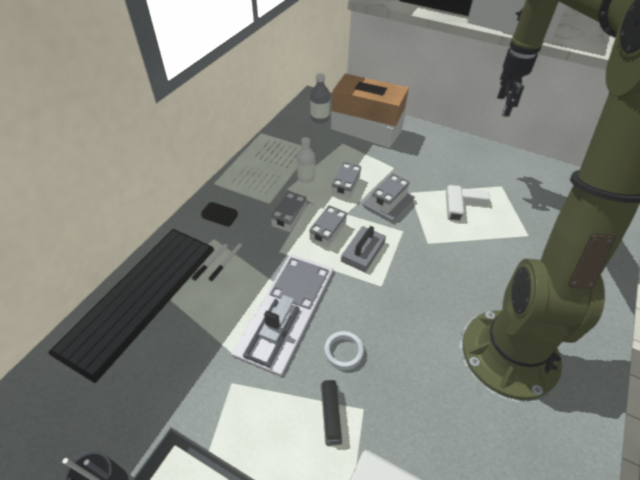

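Run:
```python
import cv2
im=cv2.imread("pics/top0.png")
cv2.imwrite("pics/ca.png",cv2.resize(im[200:285,155:310],None,fx=5,fy=5,interpolation=cv2.INTER_CUBIC))
cv2.imwrite("pics/cb.png",cv2.resize(im[145:295,310:475],None,fx=4,fy=4,interpolation=cv2.INTER_CUBIC))
```

```text
(no output)
```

View pics/ca.png

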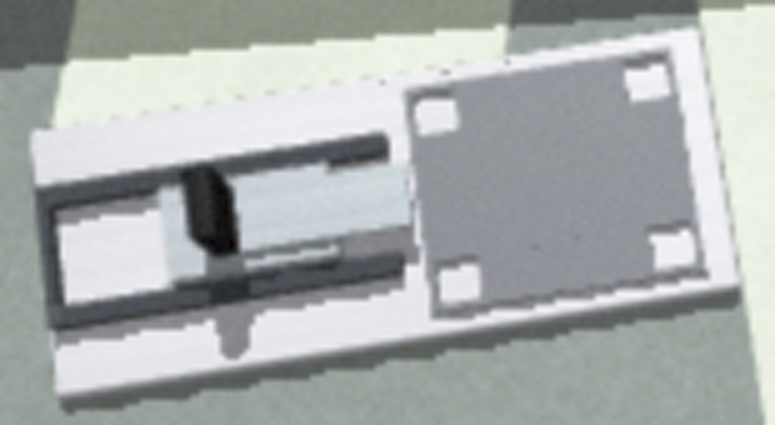

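View pics/cb.png

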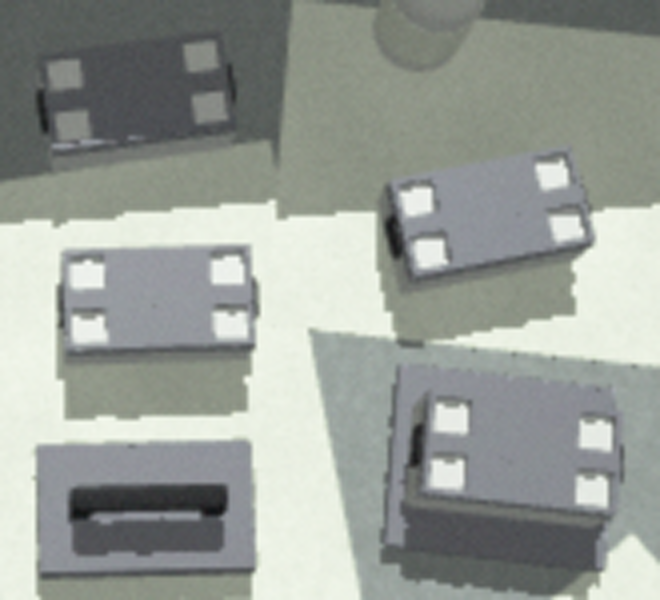

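```bash
cat > h.py <<'E'
import numpy as np, cv2
from scipy.optimize import least_squares
from scipy.spatial.transform import Rotation as Ro
from bench import status,cams
K={n:cams.calibration(n) for n in("top","side")}
def proj(P,n="top"):
    c=K[n];M=np.array([[c["fx"],0,c["cx"]],[0,c["fy"],c["cy"]],[0,0,1]])
    return cv2.projectPoints(np.float64(P).reshape(-1,1,3),c["rvec"],c["tvec"],M,None)[0][:,0]
def back(uv,z,n="top"):
    return least_squares(lambda p:(proj([p[0],p[1],z],n)-uv).ravel(),[.6,0]).x
def fit(L,uv,z,n="top",g=(.6,0,0)):   # L local xy, z world heights
    L=np.array(L,float);uv=np.array(uv,float);z=np.broadcast_to(z,len(L))
    def W(q):
        c,s=np.cos(q[2]),np.sin(q[2]);return np.c_[q[0]+c*L[:,0]-s*L[:,1],q[1]+s*L[:,0]+c*L[:,1],z]
    r=least_squares(lambda q:(proj(W(q),n)-uv).ravel(),g)
    return r.x,np.abs(r.fun).max()
def crop(pts,ox,oy,s): return (np.array(pts)+.5)/s-.5+[ox,oy]
def go(x,y,z,yaw):  # yaw = world direction of box y axis; tool y along box x
    s=status.sense();R=Ro.from_rotvec(s["tool_rot"]).as_matrix();p=np.array(s["tcp_pos"])
    d=R.T@(np.array([x,y,z])-p)
    a=np.arctan2(R[1,1],R[0,1]); t=(yaw-a+np.pi/2)%np.pi-np.pi/2
    print("t%.1f"%s["time_s"],"tcp",p.round(4),"F",np.round(s["wrist_force"],1),"gap %.3f"%s["finger_gap"],"j",np.round(s["joints"],2))
    print("  -> dx %.4f dy %.4f dz %.4f twist %.4f (tilt %.4f)"%(*d,-t,1+R[2,2]))
S=lambda a,b:[(a,b),(a,-b),(-a,-b),(-a,b)]   # upper-left,upper-right,lower-right,lower-left in the top picture
E
python3 - <<'E'
from h import *
q=lambda n,r:print(n,r[0].round(4),"res px %.2f"%r[1])
q("seat",fit(S(.041,.051),crop([(436,115),(647,82),(672,248),(460,283)],155,200,5),.014))
q("A",fit(S(.016,.041),crop([(65,74),(201,56),(210,107),(72,126)],310,145,4),.048))
q("B",fit(S(.016,.041),crop([(86,274),(229,269),(231,324),(88,327)],310,145,4),.048))
q("C",fit(S(.016,.041),crop([(417,200),(552,174),(568,228),(431,252)],310,145,4),.048))
q("base",fit(S(.016,.041),crop([(452,417),(597,434),(591,490),(447,472)],310,145,4),.064))
q("capbar",fit(S(.007,.044),crop([(70,487),(226,485),(226,512),(70,516)],310,145,4),.066))
q("caphood",fit(S(.038,.063),crop([(37,444),(249,440),(254,572),(42,575)],310,145,4),[.03,.03,.03,.03]))
a=back(crop([(34,130)],155,200,5),.014);b=back(crop([(698,28)],155,200,5),.014);c=back(crop([(740,290)],155,200,5),.014);print("carrier len/wid",np.linalg.norm(a-b),np.linalg.norm(b-c),(a),b,c)
print("tongue grip top",back(crop([(200,168)],155,200,5),.089),back(crop([(222,255)],155,200,5),.089))
go(.6,.1,.3,0)
E
```

```text
seat [0.5299 0.0703 0.1006] res px 0.17
A [ 0.6777 -0.1263  0.0779] res px 0.21
B [ 0.5501 -0.1294 -0.0347] res px 0.38
C [ 0.5892 -0.3291  0.1294] res px 0.41
base [ 0.4439 -0.3263 -0.1884] res px 0.28
capbar [ 0.4303 -0.1132 -0.0441] res px 0.54
caphood [ 0.4309 -0.1139 -0.0433] res px 0.98
carrier len/wid 0.3206619908464869 0.12948785144288924 [0.57039326 0.31693817] [ 0.60099238 -0.00226053] [ 0.47215163 -0.0151898 ]
tongue grip top [0.5301044  0.22115401] [0.49004402 0.21194532]
t0.1 tcp [ 0.2402 -0.6035  0.2303] F [-0.4 -0.1 -0.5] gap 1.000 j [ 1.21  0.32 -0.07  1.45  0.02  1.37 -0.06]
  -> dx 0.5945 dy -0.5206 dz -0.0688 twist -1.1919 (tilt 0.0000)
```

Run:
```python
from h import *
go(.48,-.25,.23,.1)
go(.5153,.2146,.23,.1)
```

```text
t0.1 tcp [ 0.2402 -0.6035  0.2303] F [-0.4 -0.1 -0.5] gap 1.000 j [ 1.21  0.32 -0.07  1.45  0.02  1.37 -0.06]
  -> dx 0.3536 dy -0.2397 dz 0.0007 twist -1.2919 (tilt 0.0000)
t0.1 tcp [ 0.2402 -0.6035  0.2303] F [-0.4 -0.1 -0.5] gap 1.000 j [ 1.21  0.32 -0.07  1.45  0.02  1.37 -0.06]
  -> dx 0.5582 dy -0.6583 dz 0.0014 twist -1.2919 (tilt 0.0000)
```

{"api": "step_arm", "payload": {"series": [{"dx":0.05,"dy":-0.034,"dz":0,"twist":-0.1},{"dx":0.1,"dy":-0.068,"dz":0,"twist":-0.23},{"dx":0.15,"dy":-0.102,"dz":0,"twist":-0.36},{"dx":0.2,"dy":-0.136,"dz":0,"twist":-0.5},{"dx":0.25,"dy":-0.17,"dz":0,"twist":-0.65},{"dx":0.3,"dy":-0.205,"dz":0,"twist":-0.8},{"dx":0.354,"dy":-0.24,"dz":0,"twist":-0.95},{"dx":0.38,"dy":-0.294,"dz":0,"twist":-1.1},{"dx":0.406,"dy":-0.348,"dz":0,"twist":-1.2},{"dx":0.432,"dy":-0.4,"dz":0,"twist":-1.292},{"dx":0.458,"dy":-0.454,"dz":0,"twist":-1.292},{"dx":0.484,"dy":-0.506,"dz":0,"twist":-1.292}], "claw": 1}}

```text
time_s: 1.6
tcp_pos: [0.5025, 0.047, 0.2312]
tool_rot: [2.107, 2.329, -0.001]
wrist_force: [0.5, 0.4, -0.6]
finger_gap: 0.998
grasp_force: 0.0
```

Run:
```python
from h import *
go(.5153,.2146,.15,.1006)
```

```text
t1.6 tcp [0.5025 0.047  0.2312] F [ 0.5  0.4 -0.6] gap 0.998 j [ 0.56  0.05 -0.72  1.78  0.03  1.32 -0.07]
  -> dx 0.1655 dy 0.0294 dz 0.0811 twist -0.0007 (tilt 0.0000)
```

{"api": "step_arm", "payload": {"series": [{"dx":0.06,"dy":0.01,"dz":0.03},{"dx":0.12,"dy":0.02,"dz":0.06},{"dx":0.165,"dy":0.029,"dz":0.081},{"dx":0.165,"dy":0.029,"dz":0.081},{"dx":0.165,"dy":0.029,"dz":0.081}]}}

```text
validation failed for argument at $.se...
```

Run:
```python
from h import *
go(.5153,.2146,.045,.1006)
im=cams.get_image("top");cv2.imwrite("pics/l1.png",cv2.resize(im[190:300,140:310,::-1],None,fx=4,fy=4))
```

```text
t1.6 tcp [0.5025 0.047  0.2312] F [ 0.5  0.4 -0.6] gap 0.998 j [ 0.56  0.05 -0.72  1.78  0.03  1.32 -0.07]
  -> dx 0.1656 dy 0.0294 dz 0.1861 twist -0.0007 (tilt 0.0000)
```

View pics/l1.png

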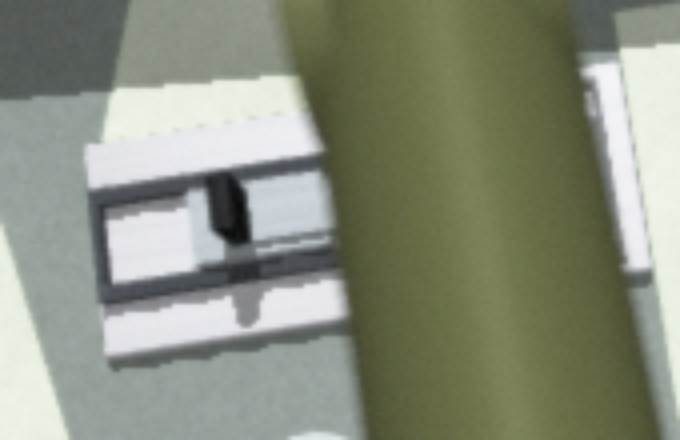

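The move was refused: every row needs all four fields. The picture shows the arm over the stacking place, with the lock grip (crop 228,208) still clear and unmoved.

{"api": "step_arm", "payload": {"series": [{"dx":0.05,"dy":0.01,"dz":0.02,"twist":0},{"dx":0.1,"dy":0.02,"dz":0.05,"twist":0},{"dx":0.15,"dy":0.029,"dz":0.07,"twist":0},{"dx":0.1655,"dy":0.0294,"dz":0.081,"twist":0},{"dx":0.1655,"dy":0.0294,"dz":0.081,"twist":0},{"dx":0.1655,"dy":0.0294,"dz":0.081,"twist":0}]}}

```text
time_s: 2.4
tcp_pos: [0.5162, 0.2113, 0.1505]
tool_rot: [2.109, 2.327, -0.001]
wrist_force: [0.5, -0.1, 0.7]
finger_gap: 0.996
grasp_force: 0.0
```

Run:
```python
from h import *
go(.5153,.2146,.045,.1006)
```

```text
t2.4 tcp [0.5162 0.2113 0.1505] F [ 0.5 -0.1  0.7] gap 0.996 j [ 0.29  0.28 -0.83  1.76  0.22  1.2  -0.51]
  -> dx 0.0035 dy -0.0006 dz 0.1055 twist -0.0022 (tilt 0.0000)
```

{"api": "step_arm", "payload": {"series": [{"dx":0.0035,"dy":0,"dz":0.03,"twist":0},{"dx":0.0035,"dy":0,"dz":0.06,"twist":0},{"dx":0.0035,"dy":0,"dz":0.09,"twist":0},{"dx":0.0035,"dy":0,"dz":0.105,"twist":0},{"dx":0.0035,"dy":0,"dz":0.105,"twist":0}]}}

```text
time_s: 3.02
tcp_pos: [0.5153, 0.215, 0.045]
tool_rot: [-2.109, -2.328, 0.002]
wrist_force: [1.0, -0.7, -0.2]
finger_gap: 1.001
grasp_force: 0.0
```

{"api": "step_arm", "payload": {"series": [{"dx":0,"dy":0,"dz":0,"twist":0},{"dx":0,"dy":0,"dz":0,"twist":0},{"dx":0,"dy":0,"dz":0,"twist":0},{"dx":0,"dy":0,"dz":0,"twist":0},{"dx":0,"dy":0,"dz":0,"twist":0},{"dx":0,"dy":0,"dz":0,"twist":0}], "claw": 0}}

```text
time_s: 3.78
tcp_pos: [0.5164, 0.2165, 0.0463]
tool_rot: [2.107, 2.328, 0.003]
wrist_force: [1.8, -0.1, 6.4]
finger_gap: 0.392
grasp_force: 60.5
```

Run:
```python
from h import *
go(.5299-.193*np.sin(.1006),.0703+.193*np.cos(.1006),.045,.1006)
```

```text
t3.8 tcp [0.5164 0.2165 0.0463] F [ 1.8 -0.1  6.4] gap 0.392 j [ 0.22  0.41 -0.78  1.86  0.33  1.01 -0.6 ]
  -> dx 0.0462 dy -0.0013 dz 0.0013 twist -0.0008 (tilt 0.0000)
```

{"api": "step_arm", "payload": {"series": [{"dx":0.015,"dy":0,"dz":0,"twist":0},{"dx":0.03,"dy":0,"dz":0,"twist":0},{"dx":0.042,"dy":0,"dz":0,"twist":0},{"dx":0.047,"dy":0,"dz":0,"twist":0},{"dx":0.049,"dy":0,"dz":0,"twist":0},{"dx":0.049,"dy":0,"dz":0,"twist":0},{"dx":0.049,"dy":0,"dz":0,"twist":0}]}}

```text
time_s: 4.65
tcp_pos: [0.5126, 0.2536, 0.0461]
tool_rot: [2.106, 2.315, -0.022]
wrist_force: [-3.7, -23.2, 20.2]
finger_gap: 0.395
grasp_force: 62.8
```

Run:
```python
from h import *
go(.5299-.193*np.sin(.1006),.0703+.193*np.cos(.1006),.045,.1006)
```

```text
t4.7 tcp [0.5126 0.2536 0.0461] F [ -3.7 -23.2  20.2] gap 0.395 j [ 0.13  0.44 -0.78  1.82  0.37  1.04 -0.69]
  -> dx 0.0089 dy -0.0013 dz 0.0009 twist -0.0059 (tilt 0.0002)
```

Run:
```python
from h import *
a=cams.get_image("top")[190:300,130:310,::-1];b=cams.get_image("side")[240:385,215:385,::-1]
cv2.imwrite("pics/l2.png",np.hstack([cv2.resize(a,(450,440),interpolation=2)*1,cv2.resize(b,(350,440),interpolation=2)]) if 0 else np.hstack([cv2.resize(a,(480,293),interpolation=2),cv2.resize(b[:,:],(320,293),interpolation=2)]))
```

```text
(no output)
```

View pics/l2.png

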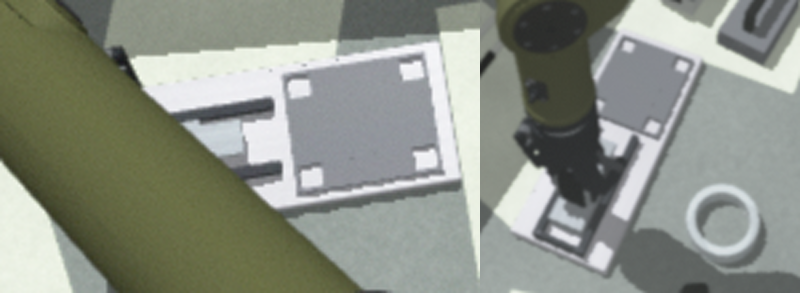

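{"api": "step_arm", "payload": {"series": [{"dx":0,"dy":0,"dz":0,"twist":0},{"dx":0,"dy":0,"dz":0,"twist":0},{"dx":0,"dy":0,"dz":0,"twist":0},{"dx":0,"dy":0,"dz":0,"twist":0}], "claw": 1}}

```text
time_s: 5.25
tcp_pos: [0.51, 0.2656, 0.045]
tool_rot: [-2.106, -2.33, 0.0]
wrist_force: [0.2, 0.7, -0.1]
finger_gap: 0.995
grasp_force: 0.0
```

Run:
```python
from h import *
go(.5299-.181*np.sin(.1006),.0703+.181*np.cos(.1006),.053,.1006)
```

```text
t5.2 tcp [0.51   0.2656 0.045 ] F [ 0.2  0.7 -0.1] gap 0.995 j [ 0.13  0.44 -0.78  1.82  0.36  1.03 -0.7 ]
  -> dx -0.0153 dy 0.0002 dz -0.0080 twist 0.0003 (tilt 0.0000)
```

{"api": "step_arm", "payload": {"series": [{"dx":0,"dy":0,"dz":-0.05,"twist":0},{"dx":0,"dy":0,"dz":-0.1,"twist":0},{"dx":-0.06,"dy":0,"dz":-0.1,"twist":0},{"dx":-0.12,"dy":0,"dz":-0.1,"twist":0},{"dx":-0.18,"dy":0,"dz":-0.1,"twist":0},{"dx":-0.22,"dy":0,"dz":-0.1,"twist":0},{"dx":-0.22,"dy":0,"dz":-0.1,"twist":0}], "claw": 0}}

```text
time_s: 6.12
tcp_pos: [0.5327, 0.0417, 0.145]
tool_rot: [2.115, 2.322, -0.002]
wrist_force: [-0.3, 1.0, 0.1]
finger_gap: 0.001
grasp_force: 0.0
```

Run:
```python
from h import *
im=cams.get_image("top");cv2.imwrite("pics/l3.png",cv2.resize(im[190:300,140:300,::-1],None,fx=5,fy=5,interpolation=2))
go(.5299-.155*np.sin(.1006),.0703+.155*np.cos(.1006),.15,.1006)
```

```text
t6.2 tcp [0.5324 0.0448 0.1451] F [-0.3  1.3 -0.2] gap -0.002 j [ 0.55  0.21 -0.76  1.83  0.15  1.17 -0.16]
  -> dx 0.1806 dy -0.0007 dz -0.0048 twist -0.0038 (tilt 0.0000)
```

View pics/l3.png

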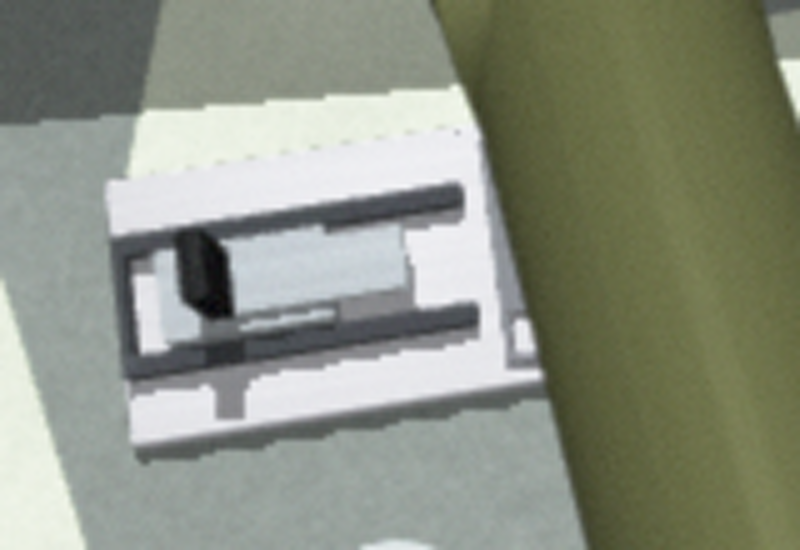

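{"api": "step_arm", "payload": {"series": [{"dx":0.06,"dy":0,"dz":0,"twist":0},{"dx":0.12,"dy":0,"dz":0,"twist":0},{"dx":0.165,"dy":0,"dz":0,"twist":0},{"dx":0.165,"dy":0,"dz":0.03,"twist":0},{"dx":0.165,"dy":0,"dz":0.06,"twist":0},{"dx":0.165,"dy":0,"dz":0.09,"twist":0},{"dx":0.165,"dy":0,"dz":0.1,"twist":0},{"dx":0.165,"dy":0,"dz":0.1,"twist":0}]}}

```text
time_s: 7.18
tcp_pos: [0.5152, 0.2115, 0.0452]
tool_rot: [-2.105, -2.331, 0.0]
wrist_force: [0.6, 0.2, 0.1]
finger_gap: -0.003
grasp_force: 0.0
```

Run:
```python
from h import *
go(.5299-.172*np.sin(.1006),.0703+.172*np.cos(.1006),.045,.1006)
```

```text
t7.2 tcp [0.5152 0.2115 0.0452] F [0.6 0.2 0.1] gap -0.003 j [ 0.24  0.41 -0.79  1.86  0.34  1.01 -0.59]
  -> dx 0.0300 dy 0.0005 dz 0.0002 twist 0.0012 (tilt 0.0000)
```

{"api": "step_arm", "payload": {"series": [{"dx":0.01,"dy":0.0005,"dz":0,"twist":0},{"dx":0.018,"dy":0.0005,"dz":0,"twist":0},{"dx":0.024,"dy":0.0005,"dz":0,"twist":0},{"dx":0.03,"dy":0.0005,"dz":0,"twist":0},{"dx":0.033,"dy":0.0005,"dz":0,"twist":0},{"dx":0.033,"dy":0.0005,"dz":0,"twist":0},{"dx":0.033,"dy":0.0005,"dz":0,"twist":0}]}}

```text
time_s: 8.05
tcp_pos: [0.5143, 0.2388, 0.045]
tool_rot: [2.108, 2.323, -0.007]
wrist_force: [1.1, -8.7, 1.9]
finger_gap: -0.002
grasp_force: 0.0
```

Run:
```python
from h import *
go(.5299-.172*np.sin(.1006),.0703+.172*np.cos(.1006),.045,.1006)
```

```text
t8.1 tcp [0.5143 0.2388 0.045 ] F [ 1.1 -8.7  1.9] gap -0.002 j [ 0.18  0.43 -0.79  1.83  0.36  1.03 -0.66]
  -> dx 0.0028 dy -0.0014 dz -0.0000 twist -0.0036 (tilt 0.0000)
```

{"api": "step_arm", "payload": {"series": [{"dx":0.004,"dy":0,"dz":0,"twist":0},{"dx":0.008,"dy":0,"dz":0,"twist":0},{"dx":0.012,"dy":0,"dz":0,"twist":0},{"dx":0.012,"dy":0,"dz":0,"twist":0},{"dx":0.012,"dy":0,"dz":0,"twist":0}]}}

```text
time_s: 8.68
tcp_pos: [0.5164, 0.2386, 0.0436]
tool_rot: [2.11, 2.307, -0.026]
wrist_force: [7.0, -28.3, 2.3]
finger_gap: -0.001
grasp_force: 0.0
```

Run:
```python
from h import *
go(.5299-.172*np.sin(.1006),.0703+.172*np.cos(.1006),.045,.1006)
```

```text
t8.7 tcp [0.5164 0.2386 0.0436] F [  7.  -28.3   2.3] gap -0.001 j [ 0.16  0.44 -0.78  1.83  0.37  1.04 -0.68]
  -> dx 0.0032 dy -0.0035 dz -0.0015 twist -0.0116 (tilt 0.0003)
```

{"api": "step_arm", "payload": {"series": [{"dx":-0.01,"dy":0,"dz":0,"twist":0},{"dx":-0.025,"dy":0,"dz":-0.02,"twist":0},{"dx":-0.025,"dy":0,"dz":-0.06,"twist":0},{"dx":-0.025,"dy":0,"dz":-0.12,"twist":0},{"dx":-0.08,"dy":0,"dz":-0.16,"twist":0},{"dx":-0.14,"dy":0,"dz":-0.16,"twist":0},{"dx":-0.2,"dy":0,"dz":-0.16,"twist":0},{"dx":-0.26,"dy":0,"dz":-0.16,"twist":0},{"dx":-0.32,"dy":0,"dz":-0.16,"twist":0},{"dx":-0.32,"dy":0,"dz":-0.16,"twist":0}], "claw": 1}}

```text
time_s: 9.93
tcp_pos: [0.5436, -0.0701, 0.2049]
tool_rot: [2.119, 2.318, -0.003]
wrist_force: [-1.4, -0.2, -0.1]
finger_gap: 0.999
grasp_force: 0.0
```

Run:
```python
from h import *
im=cams.get_image("top");cv2.imwrite("pics/l4.png",im[150:310,140:480,::-1]) ; 
cv2.imwrite("pics/l4b.png",np.vstack([cv2.resize(im[200:285,155:310,::-1],None,fx=4,fy=4,interpolation=2),cv2.resize(im[225:295,355:510,::-1],None,fx=4,fy=4,interpolation=2)][:1]+[cv2.resize(im[225:287,400:480,::-1],(620,250),interpolation=2)*1]))
go(.5299-.172*np.sin(.1006),.0703+.172*np.cos(.1006),.045,.1006)
```

```text
t10.0 tcp [ 0.5437 -0.066   0.205 ] F [ 0.9  0.7 -0.6] gap 1.002 j [ 0.7   0.17 -0.69  1.72  0.11  1.29  0.08]
  -> dx 0.3090 dy -0.0019 dz 0.1600 twist -0.0062 (tilt 0.0000)
```

View pics/l4b.png

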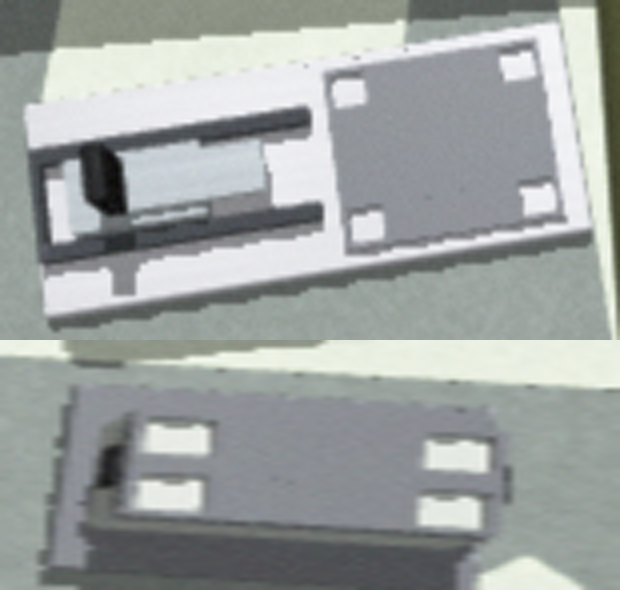

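Run:
```python
from h import *
def loc(p):
    d=p-np.array([.5299,.0703]);c,s=np.cos(.1006),np.sin(.1006);return np.array([c*d[0]+s*d[1],-s*d[0]+c*d[1]]).round(4)
for nm,pts,o in(("now",[(80,146),(103,212)],4),("before",[(181,170),(209,250)],5)):
    for p in pts: print(nm,loc(back(crop([p],155,200,o),.089)))
for p,o in(((268,170),4),((412,195),5)): print("tongue end",loc(back(crop([p],155,200,o),.024)))
for p,o in(((48,205),4),((72,207),4),):print("slot end, slide end",loc(back(crop([p],155,200,o),.018)))
```

```text
now [0.0159 0.1947]
now [-0.0233  0.1861]
before [0.0158 0.1585]
before [-0.0223  0.1504]
tongue end [-0.0003  0.103 ]
tongue end [0.0022 0.0662]
slot end, slide end [0.0011 0.2343]
slot end, slide end [-0.0023  0.2204]
```

Run:
```python
from h import *
c,s=np.cos(.1006),np.sin(.1006)
im=cv2.imread("pics/l4.png") # offset 140,150
g=cv2.cvtColor(im,cv2.COLOR_BGR2GRAY)
m=(g[50:110,15:70]<45).astype(np.uint8)
for L in(.036,.040,.045):
    P=[]
    for z in(.039,.089):
        for a,b in((.017,.007),(.017,-.007),(-.017,-.007),(-.017,.007)):
            y=.145+L+b;P.append((.5299+c*a-s*y,.0703+s*a+c*y,z))
    uv=proj(P); r=np.zeros_like(m); h=cv2.convexHull((uv-[155,200]).round().astype(np.int32)); cv2.fillConvexPoly(r,h,1)
    # best over shift
    print(L,"IoU",(m&r).sum()/(m|r).sum(), "hull x",uv[:,0].min()-155,uv[:,0].max()-155,"y",uv[:,1].min()-200,uv[:,1].max()-200)
n,l,st,ce=cv2.connectedComponentsWithStats(m);print(st)
# same on start picture
g0=cv2.cvtColor(cv2.imread("pics/top0.png"),6)[200:260,155:225];print(cv2.connectedComponentsWithStats((g0<45).astype(np.uint8))[2])
```

```text
0.036 IoU 0.3252032520325203 hull x 22.587293732358063 35.852293770854374 y 34.19012425713086 53.75224531599568
0.04 IoU 0.4618834080717489 hull x 20.799524808599813 34.12976548851617 y 34.47489820053622 54.02961966698288
0.045 IoU 0.4883720930232558 hull x 18.564153645063612 31.97599182524064 y 34.83097071440787 54.3764364093027
[[   0    0   55   60 3195]
 [  20   36   11   18  105]]
[[   0    0   70   60 4104]
 [  37   34   10   17   94]
 [  48   57    1    1    1]
 [  44   58    1    1    1]]
```

Run:
```python
from h import *
go(.4439,-.3263,.16,-.1884)
```

```text
t10.0 tcp [ 0.5437 -0.066   0.205 ] F [ 0.9  0.7 -0.6] gap 1.002 j [ 0.7   0.17 -0.69  1.72  0.11  1.29  0.08]
  -> dx -0.2497 dy -0.1239 dz 0.0451 twist 0.2828 (tilt 0.0000)
```

{"api": "step_arm", "payload": {"series": [{"dx":-0.05,"dy":-0.025,"dz":0,"twist":0.06},{"dx":-0.1,"dy":-0.05,"dz":0,"twist":0.12},{"dx":-0.15,"dy":-0.075,"dz":0,"twist":0.18},{"dx":-0.2,"dy":-0.1,"dz":0.02,"twist":0.24},{"dx":-0.25,"dy":-0.124,"dz":0.045,"twist":0.283},{"dx":-0.25,"dy":-0.124,"dz":0.045,"twist":0.283},{"dx":-0.25,"dy":-0.124,"dz":0.045,"twist":0.283},{"dx":-0.25,"dy":-0.124,"dz":0.045,"twist":0.283}]}}

```text
time_s: 10.98
tcp_pos: [0.4472, -0.3222, 0.1611]
tool_rot: [2.41, 2.014, 0.001]
wrist_force: [-0.9, -1.0, 0.0]
finger_gap: 1.003
grasp_force: 0.0
```

Run:
```python
from h import *
go(.4439,-.3263,.032,-.1884)
```

```text
t11.0 tcp [ 0.4472 -0.3222  0.1611] F [-0.9 -1.   0. ] gap 1.003 j [ 1.    0.19 -0.47  1.78  0.09  1.2   0.33]
  -> dx -0.0046 dy -0.0027 dz 0.1291 twist 0.0096 (tilt 0.0000)
```

{"api": "step_arm", "payload": {"series": [{"dx":-0.0046,"dy":-0.0027,"dz":0.03,"twist":0.0096},{"dx":-0.0046,"dy":-0.0027,"dz":0.06,"twist":0.0096},{"dx":-0.0046,"dy":-0.0027,"dz":0.09,"twist":0.0096},{"dx":-0.0046,"dy":-0.0027,"dz":0.115,"twist":0.0096},{"dx":-0.0046,"dy":-0.0027,"dz":0.129,"twist":0.0096},{"dx":-0.0046,"dy":-0.0027,"dz":0.129,"twist":0.0096}]}}

```text
time_s: 11.72
tcp_pos: [0.4422, -0.3274, 0.031]
tool_rot: [-2.422, -1.999, -0.0]
wrist_force: [0.0, -0.2, 0.1]
finger_gap: 1.001
grasp_force: 0.0
```

{"api": "step_arm", "payload": {"series": [{"dx":0,"dy":0,"dz":0,"twist":0},{"dx":0,"dy":0,"dz":0,"twist":0},{"dx":0,"dy":0,"dz":0,"twist":0},{"dx":0,"dy":0,"dz":0,"twist":0},{"dx":0,"dy":0,"dz":0,"twist":0},{"dx":0,"dy":0,"dz":0,"twist":0}], "claw": 0}}

```text
time_s: 12.48
tcp_pos: [0.4435, -0.3292, 0.0331]
tool_rot: [2.422, 1.996, 0.001]
wrist_force: [1.2, -0.9, 5.4]
finger_gap: 0.695
grasp_force: 66.1
```

Run:
```python
from h import *
go(.5299,.0703,.2,.1006)
```

```text
t12.5 tcp [ 0.4435 -0.3292  0.0331] F [ 1.2 -0.9  5.4] gap 0.695 j [ 0.98  0.33 -0.44  1.89  0.17  0.95  0.26]
  -> dx 0.4084 dy 0.0090 dz -0.1675 twist -0.2930 (tilt 0.0000)
```

{"api": "step_arm", "payload": {"series": [{"dx":0,"dy":0,"dz":-0.02,"twist":0},{"dx":0,"dy":0,"dz":-0.06,"twist":0},{"dx":0,"dy":0,"dz":-0.11,"twist":0},{"dx":0.03,"dy":0,"dz":-0.15,"twist":0},{"dx":0.08,"dy":0,"dz":-0.167,"twist":-0.05},{"dx":0.13,"dy":0.002,"dz":-0.167,"twist":-0.1},{"dx":0.18,"dy":0.004,"dz":-0.167,"twist":-0.15},{"dx":0.23,"dy":0.006,"dz":-0.167,"twist":-0.2},{"dx":0.28,"dy":0.008,"dz":-0.167,"twist":-0.25},{"dx":0.33,"dy":0.009,"dz":-0.167,"twist":-0.293},{"dx":0.37,"dy":0.009,"dz":-0.167,"twist":-0.293},{"dx":0.395,"dy":0.009,"dz":-0.167,"twist":-0.293}]}}

```text
time_s: 13.98
tcp_pos: [0.5254, 0.06, 0.1975]
tool_rot: [-2.103, -2.332, 0.002]
wrist_force: [1.0, -0.1, -4.4]
finger_gap: 0.695
grasp_force: 66.3
```

{"api": "step_arm", "payload": {"series": [{"dx":0.01,"dy":0,"dz":0,"twist":0},{"dx":0.01,"dy":0,"dz":0,"twist":0},{"dx":0.01,"dy":0,"dz":0,"twist":0},{"dx":0.01,"dy":0,"dz":0,"twist":0}]}}

```text
time_s: 14.48
tcp_pos: [0.5254, 0.0659, 0.1982]
tool_rot: [2.11, 2.327, -0.001]
wrist_force: [0.1, -0.2, -3.7]
finger_gap: 0.691
grasp_force: 66.4
```

Run:
```python
from h import *
go(.5302,.0673,.07,.1006)
cv2.imwrite("pics/b1.png",cv2.resize(cams.get_image("side")[180:330,220:400,::-1],None,fx=4,fy=4,interpolation=2))
```

```text
t14.5 tcp [0.5254 0.0659 0.1982] F [ 0.1 -0.2 -3.7] gap 0.691 j [ 0.58  0.15 -0.81  1.77  0.11  1.27 -0.17]
  -> dx 0.0010 dy 0.0050 dz 0.1282 twist -0.0025 (tilt 0.0000)
```

View pics/b1.png

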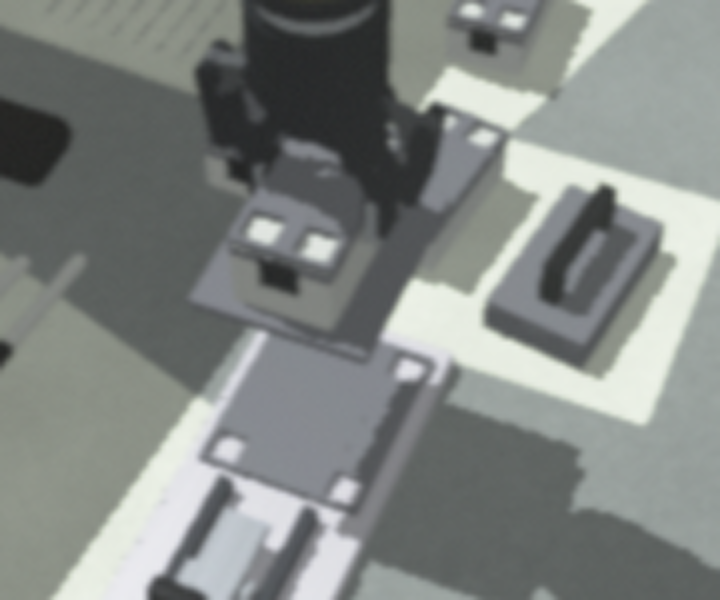

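Run:
```python
from h import *
q=lambda n,r:print(n,r[0].round(4),"res %.2f"%r[1])
q("held",fit([(.016,.041),(-.016,.041)],crop([(264,231),(320,246)],220,180,4),.229,"side"))
q("seat",fit([(.041,.051),(-.041,.051),(-.041,-.051)],crop([(228,446),(344,490),(409,368)],220,180,4),.014,"side"))
```

```text
held [0.5268 0.0685 0.1691] res 0.11
seat [0.5308 0.0691 0.0865] res 0.37
```

{"api": "step_arm", "payload": {"series": [{"dx":0.001,"dy":0.005,"dz":0.03,"twist":-0.0025},{"dx":0.001,"dy":0.005,"dz":0.065,"twist":-0.0025},{"dx":0.001,"dy":0.005,"dz":0.1,"twist":-0.0025},{"dx":0.001,"dy":0.005,"dz":0.128,"twist":-0.0025},{"dx":0.001,"dy":0.005,"dz":0.128,"twist":-0.0025},{"dx":0.001,"dy":0.005,"dz":0.128,"twist":-0.0025},{"dx":0.001,"dy":0.005,"dz":0.128,"twist":-0.0025}]}}

```text
time_s: 15.4
tcp_pos: [0.5316, 0.069, 0.0719]
tool_rot: [2.103, 2.331, 0.003]
wrist_force: [0.8, 0.2, -3.7]
finger_gap: 0.698
grasp_force: 66.5
```

Run:
```python
from h import *
go(.5302,.0673,.047,.1006)
```

```text
t15.4 tcp [0.5316 0.069  0.0719] F [ 0.8  0.2 -3.7] gap 0.698 j [ 0.51  0.31 -0.78  1.89  0.25  1.03 -0.28]
  -> dx -0.0015 dy -0.0016 dz 0.0249 twist 0.0019 (tilt 0.0000)
```

{"api": "step_arm", "payload": {"series": [{"dx":-0.0015,"dy":-0.0015,"dz":0.006,"twist":0},{"dx":-0.0015,"dy":-0.0015,"dz":0.012,"twist":0},{"dx":-0.0015,"dy":-0.0015,"dz":0.018,"twist":0},{"dx":-0.0015,"dy":-0.0015,"dz":0.023,"twist":0},{"dx":-0.0015,"dy":-0.0015,"dz":0.026,"twist":0},{"dx":-0.0015,"dy":-0.0015,"dz":0.026,"twist":0},{"dx":-0.0015,"dy":-0.0015,"dz":0.026,"twist":0}]}}

```text
time_s: 16.27
tcp_pos: [0.5298, 0.0676, 0.047]
tool_rot: [2.103, 2.331, -0.001]
wrist_force: [-7.5, -1.6, 18.0]
finger_gap: 0.698
grasp_force: 69.0
```

Run:
```python
from h import *
go(.5302,.0673,.047,.1006)
```

```text
t16.3 tcp [0.5298 0.0676 0.047 ] F [-7.5 -1.6 18. ] gap 0.698 j [ 0.5   0.34 -0.77  1.92  0.28  0.99 -0.3 ]
  -> dx -0.0003 dy 0.0004 dz 0.0000 twist 0.0020 (tilt 0.0000)
```

{"api": "step_arm", "payload": {"series": [{"dx":0,"dy":0,"dz":-0.002,"twist":0},{"dx":0,"dy":0,"dz":-0.002,"twist":0},{"dx":0,"dy":0,"dz":-0.002,"twist":0},{"dx":0,"dy":0,"dz":-0.03,"twist":0},{"dx":0,"dy":0,"dz":-0.08,"twist":0},{"dx":0,"dy":0,"dz":-0.13,"twist":0},{"dx":-0.06,"dy":0,"dz":-0.15,"twist":0},{"dx":-0.12,"dy":0.01,"dz":-0.15,"twist":0},{"dx":-0.18,"dy":0.02,"dz":-0.15,"twist":0},{"dx":-0.24,"dy":0.02,"dz":-0.15,"twist":0},{"dx":-0.3,"dy":0.02,"dz":-0.15,"twist":0},{"dx":-0.35,"dy":0.02,"dz":-0.15,"twist":0}], "claw": 1}}

```text
time_s: 17.77
tcp_pos: [0.5843, -0.2817, 0.1936]
tool_rot: [-2.106, -2.331, 0.001]
wrist_force: [1.1, 0.0, -0.1]
finger_gap: 0.998
grasp_force: 0.0
```

Run:
```python
from h import *
im=cams.get_image("top");cv2.imwrite("pics/b2.png",cv2.resize(im[145:295,205:475,::-1],None,fx=2.9,fy=2.9,interpolation=2))
go(.5892,-.3291,.15,.1294)
```

```text
t17.8 tcp [ 0.583  -0.291   0.1929] F [-0.8 -5.6  0.5] gap 0.998 j [ 0.88  0.4  -0.6   1.48  0.24  1.33  0.35]
  -> dx -0.0383 dy 0.0027 dz 0.0430 twist -0.0373 (tilt 0.0000)
```

View pics/b2.png

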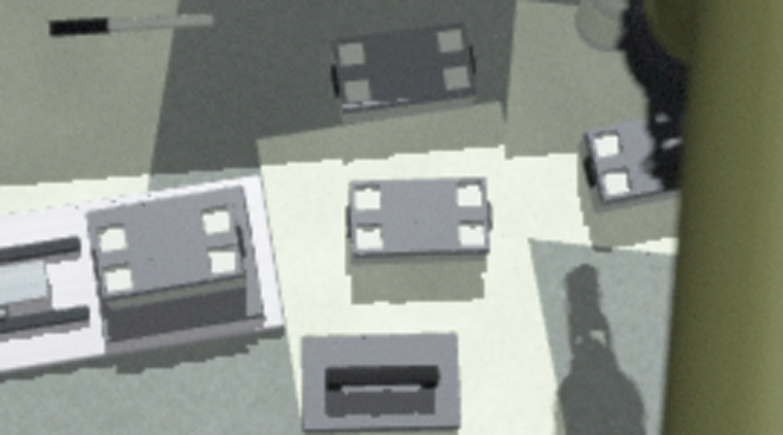

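Run:
```python
from h import *
q=lambda n,r:print(n,r[0].round(4),"res %.2f"%r[1])
for z in(.078,.084): q("base",fit(S(.016,.041),crop([(113,239),(215,222),(225,261),(119,280)],205,145,2.9),z))
```

```text
base [0.528  0.0704 0.1189] res 0.56
base [0.5267 0.0699 0.1188] res 0.65
```

{"api": "step_arm", "payload": {"series": [{"dx":-0.02,"dy":0.003,"dz":0.02,"twist":-0.03},{"dx":-0.038,"dy":0.003,"dz":0.04,"twist":-0.037},{"dx":-0.038,"dy":0.003,"dz":0.043,"twist":-0.037},{"dx":-0.038,"dy":0.003,"dz":0.043,"twist":-0.037}]}}

```text
time_s: 18.32
tcp_pos: [0.5917, -0.315, 0.1511]
tool_rot: [-2.059, -2.371, -0.001]
wrist_force: [0.6, -0.6, 0.6]
finger_gap: 0.998
grasp_force: 0.0
```

Run:
```python
from h import *
go(.5892,-.3291,.022,.1294)
```

```text
t18.3 tcp [ 0.5917 -0.315   0.1511] F [ 0.6 -0.6  0.6] gap 0.998 j [ 0.89  0.47 -0.59  1.48  0.27  1.27  0.41]
  -> dx -0.0138 dy -0.0044 dz 0.1291 twist 0.0113 (tilt 0.0000)
```

{"api": "step_arm", "payload": {"series": [{"dx":-0.0138,"dy":-0.0044,"dz":0.0,"twist":0.011},{"dx":-0.0138,"dy":-0.0044,"dz":0.03,"twist":0.011},{"dx":-0.0138,"dy":-0.0044,"dz":0.06,"twist":0.011},{"dx":-0.0138,"dy":-0.0044,"dz":0.09,"twist":0.011},{"dx":-0.0138,"dy":-0.0044,"dz":0.115,"twist":0.011},{"dx":-0.0138,"dy":-0.0044,"dz":0.129,"twist":0.011},{"dx":-0.0138,"dy":-0.0044,"dz":0.129,"twist":0.011},{"dx":-0.0138,"dy":-0.0044,"dz":0.129,"twist":0.011}]}}

```text
time_s: 19.32
tcp_pos: [0.5902, -0.331, 0.0238]
tool_rot: [2.072, 2.358, 0.001]
wrist_force: [-0.0, -0.0, -0.1]
finger_gap: 0.996
grasp_force: 0.0
```

{"api": "step_arm", "payload": {"series": [{"dx":0,"dy":0,"dz":0,"twist":0},{"dx":0,"dy":0,"dz":0,"twist":0},{"dx":0,"dy":0,"dz":0,"twist":0},{"dx":0,"dy":0,"dz":0,"twist":0},{"dx":0,"dy":0,"dz":0,"twist":0},{"dx":0,"dy":0,"dz":0,"twist":0}], "claw": 0}}

```text
time_s: 20.08
tcp_pos: [0.5903, -0.331, 0.0239]
tool_rot: [2.072, 2.358, 0.001]
wrist_force: [0.7, 0.0, 5.7]
finger_gap: 0.693
grasp_force: 66.5
```

Run:
```python
from h import *
go(.529,.0703,.2,.105)
```

```text
t20.1 tcp [ 0.5903 -0.331   0.0239] F [0.7 0.  5.7] gap 0.693 j [ 0.87  0.6  -0.54  1.57  0.34  1.06  0.37]
  -> dx 0.4055 dy -0.0088 dz -0.1768 twist 0.0240 (tilt 0.0000)
```

{"api": "step_arm", "payload": {"series": [{"dx":0,"dy":0,"dz":-0.03,"twist":0},{"dx":0,"dy":0,"dz":-0.08,"twist":0},{"dx":0.02,"dy":0,"dz":-0.13,"twist":0},{"dx":0.06,"dy":-0.001,"dz":-0.16,"twist":0.01},{"dx":0.12,"dy":-0.002,"dz":-0.17,"twist":0.02},{"dx":0.18,"dy":-0.003,"dz":-0.17,"twist":0.024},{"dx":0.24,"dy":-0.004,"dz":-0.17,"twist":0.024},{"dx":0.3,"dy":-0.006,"dz":-0.17,"twist":0.024},{"dx":0.35,"dy":-0.008,"dz":-0.17,"twist":0.024},{"dx":0.385,"dy":-0.0088,"dz":-0.17,"twist":0.024},{"dx":0.4035,"dy":-0.0088,"dz":-0.17,"twist":0.024},{"dx":0.4035,"dy":-0.0088,"dz":-0.17,"twist":0.024}]}}

```text
time_s: 21.58
tcp_pos: [0.5282, 0.0691, 0.1919]
tool_rot: [-2.099, -2.337, 0.001]
wrist_force: [0.4, -1.5, -3.4]
finger_gap: 0.691
grasp_force: 65.9
```

{"api": "step_arm", "payload": {"series": [{"dx":0,"dy":0,"dz":0,"twist":0},{"dx":0,"dy":0,"dz":0.03,"twist":0},{"dx":0,"dy":0,"dz":0.06,"twist":0},{"dx":0,"dy":0,"dz":0.07,"twist":0},{"dx":0,"dy":0,"dz":0.07,"twist":0},{"dx":0,"dy":0,"dz":0.07,"twist":0}]}}

```text
time_s: 22.32
tcp_pos: [0.5296, 0.0683, 0.1235]
tool_rot: [2.102, 2.333, 0.002]
wrist_force: [0.1, 0.9, -2.5]
finger_gap: 0.692
grasp_force: 65.7
```

Run:
```python
from h import *
go(.5292,.0684,.1015,.105)
```

```text
t22.3 tcp [0.5296 0.0683 0.1235] F [ 0.1  0.9 -2.5] gap 0.692 j [ 0.55  0.24 -0.81  1.85  0.19  1.13 -0.23]
  -> dx 0.0002 dy -0.0005 dz 0.0220 twist -0.0007 (tilt 0.0000)
```

{"api": "step_arm", "payload": {"series": [{"dx":0,"dy":-0.0005,"dz":0.006,"twist":0},{"dx":0,"dy":-0.0005,"dz":0.012,"twist":0},{"dx":0,"dy":-0.0005,"dz":0.018,"twist":0},{"dx":0,"dy":-0.0005,"dz":0.022,"twist":0},{"dx":0,"dy":-0.0005,"dz":0.023,"twist":0},{"dx":0,"dy":-0.0005,"dz":0.023,"twist":0}]}}

```text
time_s: 23.08
tcp_pos: [0.528, 0.0684, 0.1017]
tool_rot: [2.101, 2.334, -0.003]
wrist_force: [-8.5, -2.1, 17.4]
finger_gap: 0.693
grasp_force: 68.5
```

Run:
```python
from h import *
go(.5292,.0684,.102,.105)
```

```text
t23.1 tcp [0.528  0.0684 0.1017] F [-8.5 -2.1 17.4] gap 0.693 j [ 0.54  0.27 -0.81  1.87  0.22  1.09 -0.25]
  -> dx -0.0001 dy 0.0012 dz -0.0003 twist 0.0001 (tilt 0.0000)
```

{"api": "step_arm", "payload": {"series": [{"dx":0,"dy":0,"dz":-0.001,"twist":0},{"dx":0,"dy":0,"dz":-0.001,"twist":0},{"dx":0,"dy":0,"dz":-0.001,"twist":0},{"dx":0,"dy":0,"dz":-0.03,"twist":0},{"dx":0,"dy":0,"dz":-0.08,"twist":0},{"dx":-0.03,"dy":0,"dz":-0.12,"twist":0.03},{"dx":-0.08,"dy":0,"dz":-0.12,"twist":0.08},{"dx":-0.13,"dy":0,"dz":-0.1,"twist":0.11},{"dx":-0.17,"dy":0,"dz":-0.08,"twist":0.135},{"dx":-0.195,"dy":0,"dz":-0.06,"twist":0.135},{"dx":-0.195,"dy":0,"dz":-0.06,"twist":0.135},{"dx":-0.195,"dy":0,"dz":-0.06,"twist":0.135}], "claw": 1}}

```text
time_s: 24.58
tcp_pos: [0.549, -0.1231, 0.1594]
tool_rot: [-2.251, -2.19, -0.002]
wrist_force: [0.4, 0.1, 0.7]
finger_gap: 1.001
grasp_force: 0.0
```

Run:
```python
from h import *
go(.5501,-.1294,.022,-.0347)
```

```text
t24.6 tcp [ 0.549  -0.1231  0.1594] F [0.4 0.1 0.7] gap 1.001 j [ 0.77  0.25 -0.68  1.75  0.16  1.21  0.02]
  -> dx -0.0065 dy 0.0013 dz 0.1374 twist 0.0075 (tilt 0.0000)
```

{"api": "step_arm", "payload": {"series": [{"dx":-0.0065,"dy":0.001,"dz":0.03,"twist":0.0075},{"dx":-0.0065,"dy":0.001,"dz":0.06,"twist":0.0075},{"dx":-0.0065,"dy":0.001,"dz":0.09,"twist":0.0075},{"dx":-0.0065,"dy":0.001,"dz":0.12,"twist":0.0075},{"dx":-0.0065,"dy":0.001,"dz":0.137,"twist":0.0075},{"dx":-0.0065,"dy":0.001,"dz":0.137,"twist":0.0075},{"dx":-0.0065,"dy":0.001,"dz":0.137,"twist":0.0075}]}}

```text
time_s: 25.45
tcp_pos: [0.5506, -0.1317, 0.0237]
tool_rot: [2.261, 2.179, 0.002]
wrist_force: [-0.1, -0.1, -0.9]
finger_gap: 1.002
grasp_force: 0.0
```

{"api": "step_arm", "payload": {"series": [{"dx":0,"dy":0,"dz":0,"twist":0},{"dx":0,"dy":0,"dz":0,"twist":0},{"dx":0,"dy":0,"dz":0,"twist":0},{"dx":0,"dy":0,"dz":0,"twist":0},{"dx":0,"dy":0,"dz":0,"twist":0},{"dx":0,"dy":0,"dz":0,"twist":0}], "claw": 0}}

```text
time_s: 26.2
tcp_pos: [0.5505, -0.1323, 0.0238]
tool_rot: [2.261, 2.178, 0.001]
wrist_force: [-1.6, -0.6, 6.2]
finger_gap: 0.693
grasp_force: 65.4
```

Run:
```python
from h import *
go(.5275,.0703,.2,.105)
im=cams.get_image("top");cv2.imwrite("pics/b3.png",cv2.resize(im[190:285,205:315,::-1],None,fx=5,fy=5,interpolation=2))
```

```text
t26.2 tcp [ 0.5505 -0.1323  0.0238] F [-1.6 -0.6  6.2] gap 0.693 j [ 0.72  0.41 -0.63  1.86  0.29  0.96 -0.07]
  -> dx 0.2014 dy -0.0302 dz -0.1765 twist -0.1427 (tilt 0.0000)
```

View pics/b3.png

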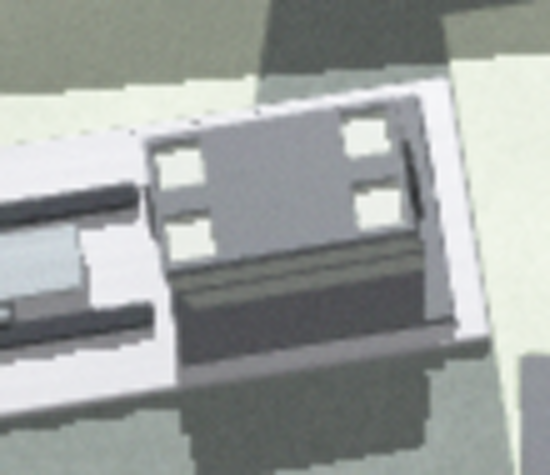

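Run:
```python
from h import *
q=lambda n,r:print(n,r[0].round(4),"res %.2f"%r[1])
q("box",fit(S(.016,.041),crop([(180,166),(367,136),(379,207),(190,240)],205,190,5),.126))
go(.5275,.0678,.2,.105)
```

```text
box [0.5266 0.0704 0.1082] res 0.29
t26.2 tcp [ 0.5505 -0.1323  0.0237] F [-0.7  0.3  5.7] gap 0.694 j [ 0.72  0.41 -0.63  1.86  0.29  0.96 -0.07]
  -> dx 0.1989 dy -0.0301 dz -0.1765 twist -0.1427 (tilt 0.0000)
```

{"api": "step_arm", "payload": {"series": [{"dx":0,"dy":0,"dz":-0.03,"twist":0},{"dx":0,"dy":0,"dz":-0.08,"twist":0},{"dx":0,"dy":0,"dz":-0.13,"twist":0},{"dx":0.03,"dy":-0.01,"dz":-0.175,"twist":-0.03},{"dx":0.08,"dy":-0.015,"dz":-0.185,"twist":-0.08},{"dx":0.13,"dy":-0.02,"dz":-0.185,"twist":-0.12},{"dx":0.17,"dy":-0.026,"dz":-0.185,"twist":-0.1427},{"dx":0.199,"dy":-0.03,"dz":-0.185,"twist":-0.1427},{"dx":0.199,"dy":-0.03,"dz":-0.165,"twist":-0.1427},{"dx":0.199,"dy":-0.03,"dz":-0.15,"twist":-0.1427},{"dx":0.199,"dy":-0.03,"dz":-0.15,"twist":-0.1427},{"dx":0.199,"dy":-0.03,"dz":-0.15,"twist":-0.1427}]}}

```text
time_s: 27.75
tcp_pos: [0.5271, 0.0674, 0.1725]
tool_rot: [2.103, 2.334, 0.0]
wrist_force: [0.0, -0.9, -2.3]
finger_gap: 0.691
grasp_force: 65.7
```

Run:
```python
from h import *
go(.5275,.0676,.150,.105)
```

```text
t27.8 tcp [0.5271 0.0674 0.1725] F [ 0.  -0.9 -2.3] gap 0.691 j [ 0.59  0.18 -0.84  1.8   0.15  1.22 -0.19]
  -> dx 0.0001 dy 0.0004 dz 0.0225 twist -0.0010 (tilt 0.0000)
```

{"api": "step_arm", "payload": {"series": [{"dx":0,"dy":0,"dz":0.006,"twist":0},{"dx":0,"dy":0,"dz":0.012,"twist":0},{"dx":0,"dy":0,"dz":0.018,"twist":0},{"dx":0,"dy":0,"dz":0.022,"twist":0},{"dx":0,"dy":0,"dz":0.0235,"twist":0},{"dx":0,"dy":0,"dz":0.0235,"twist":0}]}}

```text
time_s: 28.5
tcp_pos: [0.5268, 0.0679, 0.1498]
tool_rot: [2.102, 2.335, -0.001]
wrist_force: [-2.5, -0.8, 4.0]
finger_gap: 0.688
grasp_force: 66.7
```

Run:
```python
from h import *
go(.5275,.0676,.150,.105)
```

```text
t28.5 tcp [0.5268 0.0679 0.1498] F [-2.5 -0.8  4. ] gap 0.688 j [ 0.58  0.21 -0.84  1.83  0.17  1.18 -0.21]
  -> dx -0.0004 dy 0.0007 dz -0.0002 twist 0.0001 (tilt 0.0000)
```

{"api": "step_arm", "payload": {"series": [{"dx":0,"dy":0,"dz":-0.001,"twist":0},{"dx":0,"dy":0,"dz":-0.001,"twist":0},{"dx":0,"dy":0,"dz":-0.001,"twist":0},{"dx":0,"dy":0,"dz":-0.03,"twist":0},{"dx":0,"dy":0,"dz":-0.08,"twist":0},{"dx":-0.03,"dy":0.02,"dz":-0.1,"twist":0.0},{"dx":-0.08,"dy":0.05,"dz":-0.1,"twist":0.01},{"dx":-0.13,"dy":0.08,"dz":-0.08,"twist":0.02},{"dx":-0.17,"dy":0.105,"dz":-0.05,"twist":0.027},{"dx":-0.205,"dy":0.13,"dz":-0.02,"twist":0.027},{"dx":-0.209,"dy":0.13,"dz":0,"twist":0.027},{"dx":-0.209,"dy":0.13,"dz":0,"twist":0.027}], "claw": 1}}

```text
time_s: 30.0
tcp_pos: [0.6765, -0.1256, 0.1465]
tool_rot: [-2.13, -2.303, 0.003]
wrist_force: [-0.1, -0.0, 0.5]
finger_gap: 0.999
grasp_force: 0.0
```

Run:
```python
from h import *
go(.6777,-.1263,.022,.0779)
```

```text
t30.0 tcp [ 0.6765 -0.1256  0.1465] F [-0.1 -0.   0.5] gap 0.999 j [ 0.63  0.54 -0.69  1.43  0.34  1.3  -0.  ]
  -> dx -0.0010 dy 0.0016 dz 0.1245 twist 0.0004 (tilt 0.0000)
```

{"api": "step_arm", "payload": {"series": [{"dx":-0.001,"dy":0.001,"dz":0.03,"twist":0},{"dx":-0.001,"dy":0.001,"dz":0.06,"twist":0},{"dx":-0.001,"dy":0.001,"dz":0.09,"twist":0},{"dx":-0.001,"dy":0.001,"dz":0.115,"twist":0},{"dx":-0.001,"dy":0.001,"dz":0.124,"twist":0},{"dx":-0.001,"dy":0.001,"dz":0.124,"twist":0},{"dx":-0.001,"dy":0.001,"dz":0.124,"twist":0}]}}

```text
time_s: 30.88
tcp_pos: [0.6802, -0.1269, 0.0268]
tool_rot: [2.131, 2.305, 0.002]
wrist_force: [0.1, -0.0, -0.4]
finger_gap: 1.0
grasp_force: 0.0
```

{"api": "step_arm", "payload": {"series": [{"dx":0,"dy":0,"dz":0,"twist":0},{"dx":0,"dy":0,"dz":0,"twist":0},{"dx":0,"dy":0,"dz":0,"twist":0},{"dx":0,"dy":0,"dz":0,"twist":0},{"dx":0,"dy":0,"dz":0,"twist":0},{"dx":0,"dy":0,"dz":0,"twist":0}], "claw": 0}}

```text
time_s: 31.62
tcp_pos: [0.6798, -0.1274, 0.0261]
tool_rot: [2.132, 2.305, 0.001]
wrist_force: [-1.8, -0.8, 5.9]
finger_gap: 0.689
grasp_force: 67.1
```

Run:
```python
from h import *
go(.5268,.0703,.245,.105)
im=cams.get_image("top");cv2.imwrite("pics/b4.png",cv2.resize(im[185:300,205:400,::-1],None,fx=4,fy=4,interpolation=2))
```

```text
t31.6 tcp [ 0.6798 -0.1274  0.0261] F [-1.8 -0.8  5.9] gap 0.689 j [ 0.6   0.65 -0.64  1.52  0.42  1.1  -0.05]
  -> dx 0.2088 dy -0.1368 dz -0.2192 twist -0.0271 (tilt 0.0000)
```

View pics/b4.png

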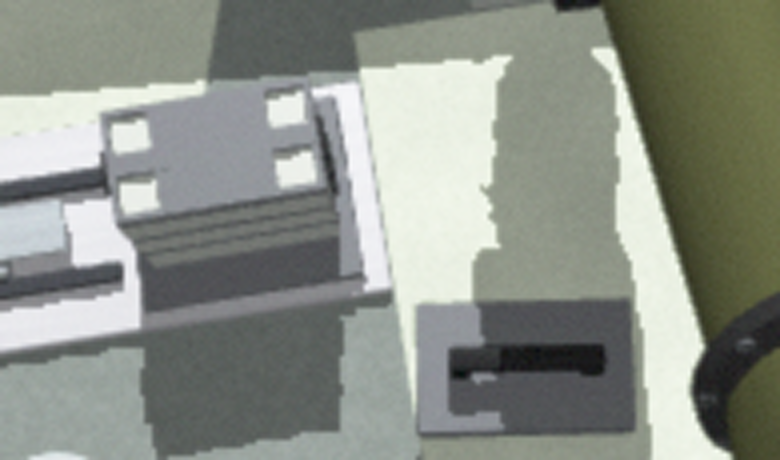

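Run:
```python
from h import *
q=lambda n,r:print(n,r[0].round(4),"res %.2f"%r[1])
q("box",fit(S(.016,.041),crop([(130,134),(288,107),(296,167),(138,194)],205,185,4),.174))
q("bar",fit(S(.007,.044),crop([(450,347),(605,344),(605,372),(450,377)],205,185,4),.066))
q("hood",fit(S(.038,.063),crop([(418,307),(630,299),(634,430),(420,433)],205,185,4),.03))
go(.5268,.0693,.225,.105)
```

```text
box [0.5262 0.0707 0.1091] res 0.39
bar [ 0.4205 -0.0897 -0.0376] res 0.65
hood [ 0.4211 -0.09   -0.0396] res 0.82
t31.7 tcp [ 0.6798 -0.1273  0.0261] F [-0.9 -0.3  6.5] gap 0.691 j [ 0.6   0.65 -0.64  1.52  0.42  1.1  -0.05]
  -> dx 0.2078 dy -0.1369 dz -0.1992 twist -0.0270 (tilt 0.0000)
```

{"api": "step_arm", "payload": {"series": [{"dx":0,"dy":0,"dz":-0.04,"twist":0},{"dx":0,"dy":0,"dz":-0.1,"twist":0},{"dx":0,"dy":0,"dz":-0.16,"twist":0},{"dx":0.0,"dy":0,"dz":-0.215,"twist":0},{"dx":0.04,"dy":-0.03,"dz":-0.225,"twist":-0.01},{"dx":0.08,"dy":-0.055,"dz":-0.225,"twist":-0.02},{"dx":0.12,"dy":-0.08,"dz":-0.225,"twist":-0.027},{"dx":0.16,"dy":-0.105,"dz":-0.225,"twist":-0.027},{"dx":0.19,"dy":-0.125,"dz":-0.225,"twist":-0.027},{"dx":0.2078,"dy":-0.1369,"dz":-0.225,"twist":-0.027},{"dx":0.2078,"dy":-0.1369,"dz":-0.21,"twist":-0.027},{"dx":0.2078,"dy":-0.1369,"dz":-0.199,"twist":-0.027}]}}

```text
time_s: 33.17
tcp_pos: [0.5266, 0.0675, 0.2223]
tool_rot: [-2.104, -2.333, 0.002]
wrist_force: [0.7, -0.8, -3.8]
finger_gap: 0.692
grasp_force: 66.7
```

{"api": "step_arm", "payload": {"series": [{"dx":0,"dy":0,"dz":0,"twist":0},{"dx":0,"dy":0,"dz":0,"twist":0},{"dx":0,"dy":0,"dz":0,"twist":0}]}}

```text
time_s: 33.55
tcp_pos: [0.5269, 0.0691, 0.2241]
tool_rot: [2.102, 2.334, 0.001]
wrist_force: [0.2, 0.1, -3.0]
finger_gap: 0.688
grasp_force: 66.6
```

Run:
```python
from h import *
go(.5268,.0693,.2,.105)
```

```text
t33.5 tcp [0.5269 0.0691 0.2241] F [ 0.2  0.1 -3. ] gap 0.688 j [ 0.61  0.14 -0.86  1.73  0.11  1.32 -0.16]
  -> dx 0.0002 dy -0.0001 dz 0.0241 twist -0.0004 (tilt 0.0000)
```

{"api": "step_arm", "payload": {"series": [{"dx":0,"dy":0,"dz":0.006,"twist":0},{"dx":0,"dy":0,"dz":0.012,"twist":0},{"dx":0,"dy":0,"dz":0.018,"twist":0},{"dx":0,"dy":0,"dz":0.022,"twist":0},{"dx":0,"dy":0,"dz":0.025,"twist":0},{"dx":0,"dy":0,"dz":0.025,"twist":0}]}}

```text
time_s: 34.3
tcp_pos: [0.5264, 0.0693, 0.2]
tool_rot: [2.101, 2.335, -0.001]
wrist_force: [-2.9, -0.5, 4.6]
finger_gap: 0.69
grasp_force: 67.5
```

Run:
```python
from h import *
go(.5268,.0693,.2,.105)
```

```text
t34.3 tcp [0.5264 0.0693 0.2   ] F [-2.9 -0.5  4.6] gap 0.690 j [ 0.61  0.16 -0.86  1.76  0.13  1.27 -0.17]
  -> dx -0.0001 dy 0.0004 dz -0.0000 twist 0.0002 (tilt 0.0000)
```

{"api": "step_arm", "payload": {"series": [{"dx":0,"dy":0,"dz":-0.001,"twist":0},{"dx":0,"dy":0,"dz":-0.001,"twist":0},{"dx":0,"dy":0,"dz":-0.001,"twist":0},{"dx":0,"dy":0,"dz":-0.03,"twist":0},{"dx":0,"dy":0,"dz":-0.07,"twist":0},{"dx":-0.03,"dy":-0.025,"dz":-0.08,"twist":0.03},{"dx":-0.07,"dy":-0.055,"dz":-0.08,"twist":0.06},{"dx":-0.11,"dy":-0.09,"dz":-0.06,"twist":0.1},{"dx":-0.147,"dy":-0.12,"dz":-0.03,"twist":0.1435},{"dx":-0.147,"dy":-0.122,"dz":0.02,"twist":0.1435},{"dx":-0.147,"dy":-0.122,"dz":0.04,"twist":0.1435},{"dx":-0.147,"dy":-0.122,"dz":0.04,"twist":0.1435}], "claw": 1}}

```text
time_s: 35.8
tcp_pos: [0.4193, -0.0894, 0.1575]
tool_rot: [-2.262, -2.177, 0.002]
wrist_force: [0.4, 0.6, 0.6]
finger_gap: 0.994
grasp_force: 0.0
```

Run:
```python
from h import *
go(.4207,-.0898,.042,-.0385)
im=cams.get_image("side");cv2.imwrite("pics/b5.png",cv2.resize(im[170:350,220:420,::-1],None,fx=3,fy=3,interpolation=2))
```

```text
t35.8 tcp [ 0.4193 -0.0894  0.1575] F [0.4 0.6 0.6] gap 0.994 j [ 0.86 -0.09 -0.67  2.04 -0.06  1.18  0.18]
  -> dx -0.0005 dy 0.0017 dz 0.1155 twist 0.0002 (tilt 0.0000)
```

View pics/b5.png

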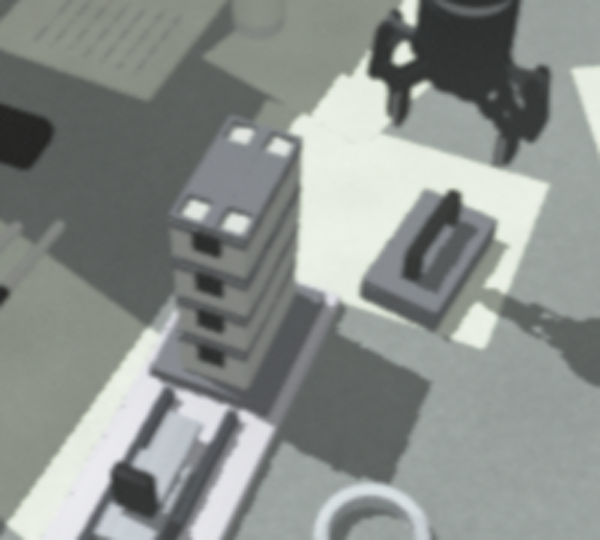

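Run:
```python
from h import *
q=lambda n,r:print(n,r[0].round(4),"res %.2f"%r[1])
q("top box side",fit([(.016,.041),(-.016,.041),(-.016,-.041),(.016,-.041)],crop([(196,209),(236,222),(281,147),(242,135)],220,170,3),.222,"side"))
q("bar side",fit([(0,.044),(0,-.044)],crop([(412,247),(453,194)],220,170,3),.066,"side"))
```

```text
top box side [0.5255 0.0698 0.0926] res 0.13
bar side [ 0.4236 -0.0892 -0.0552] res 2.05
```

{"api": "step_arm", "payload": {"series": [{"dx":-0.0005,"dy":0.0017,"dz":0.03,"twist":0},{"dx":-0.0005,"dy":0.0017,"dz":0.06,"twist":0},{"dx":-0.0005,"dy":0.0017,"dz":0.085,"twist":0},{"dx":-0.0005,"dy":0.0017,"dz":0.1,"twist":0},{"dx":-0.0005,"dy":0.0017,"dz":0.112,"twist":0},{"dx":-0.0005,"dy":0.0017,"dz":0.115,"twist":0},{"dx":-0.0005,"dy":0.0017,"dz":0.115,"twist":0}]}}

```text
time_s: 36.72
tcp_pos: [0.4226, -0.0903, 0.0442]
tool_rot: [2.263, 2.178, 0.0]
wrist_force: [-0.5, 0.2, -0.4]
finger_gap: 1.001
grasp_force: 0.0
```

{"api": "step_arm", "payload": {"series": [{"dx":0,"dy":0,"dz":0,"twist":0},{"dx":0,"dy":0,"dz":0,"twist":0},{"dx":0,"dy":0,"dz":0,"twist":0},{"dx":0,"dy":0,"dz":0,"twist":0},{"dx":0,"dy":0,"dz":0,"twist":0},{"dx":0,"dy":0,"dz":0,"twist":0},{"dx":0,"dy":0,"dz":0,"twist":0},{"dx":0,"dy":0,"dz":0,"twist":0}], "claw": 0}}

```text
time_s: 37.72
tcp_pos: [0.4224, -0.0903, 0.0439]
tool_rot: [2.263, 2.178, 0.0]
wrist_force: [0.6, -0.2, 1.6]
finger_gap: 0.146
grasp_force: 59.3
```

Run:
```python
from h import *
go(.5265,.0705,.29,.107)
```

```text
t37.7 tcp [ 0.4224 -0.0903  0.0439] F [ 0.6 -0.2  1.6] gap 0.146 j [ 0.84  0.09 -0.7   2.15  0.07  0.92  0.05]
  -> dx 0.1647 dy 0.0979 dz -0.2461 twist -0.1454 (tilt 0.0000)
```

{"api": "step_arm", "payload": {"series": [{"dx":0,"dy":0,"dz":-0.04,"twist":0},{"dx":0,"dy":0,"dz":-0.1,"twist":0},{"dx":0,"dy":0,"dz":-0.16,"twist":0},{"dx":0,"dy":0,"dz":-0.22,"twist":0},{"dx":0,"dy":0,"dz":-0.256,"twist":-0.03},{"dx":0.03,"dy":0.018,"dz":-0.256,"twist":-0.06},{"dx":0.07,"dy":0.042,"dz":-0.256,"twist":-0.1},{"dx":0.11,"dy":0.065,"dz":-0.256,"twist":-0.143},{"dx":0.145,"dy":0.086,"dz":-0.256,"twist":-0.143},{"dx":0.1647,"dy":0.0975,"dz":-0.256,"twist":-0.143},{"dx":0.1647,"dy":0.0975,"dz":-0.246,"twist":-0.143},{"dx":0.1647,"dy":0.0975,"dz":-0.246,"twist":-0.143}]}}

```text
time_s: 39.22
tcp_pos: [0.5247, 0.0692, 0.2881]
tool_rot: [-2.102, -2.332, 0.005]
wrist_force: [0.2, -0.8, -2.1]
finger_gap: 0.15
grasp_force: 58.9
```

{"api": "step_arm", "payload": {"series": [{"dx":0,"dy":0,"dz":0,"twist":0},{"dx":0,"dy":0,"dz":0,"twist":0},{"dx":0,"dy":0,"dz":0,"twist":0}]}}

```text
time_s: 39.6
tcp_pos: [0.526, 0.0701, 0.2901]
tool_rot: [2.103, 2.333, -0.0]
wrist_force: [-0.3, -0.3, -1.0]
finger_gap: 0.156
grasp_force: 58.9
```

Run:
```python
from h import *
go(.526,.0702,.252,.105)
```

```text
t39.6 tcp [0.526  0.0701 0.2901] F [-0.3 -0.3 -1. ] gap 0.156 j [ 0.68  0.11 -0.92  1.63  0.09  1.45 -0.14]
  -> dx 0.0001 dy 0.0000 dz 0.0381 twist -0.0013 (tilt 0.0000)
```

{"api": "step_arm", "payload": {"series": [{"dx":0,"dy":0,"dz":0.006,"twist":0},{"dx":0,"dy":0,"dz":0.012,"twist":0},{"dx":0,"dy":0,"dz":0.017,"twist":0},{"dx":0,"dy":0,"dz":0.022,"twist":0},{"dx":0,"dy":0,"dz":0.027,"twist":0},{"dx":0,"dy":0,"dz":0.027,"twist":0}]}}

```text
time_s: 40.35
tcp_pos: [0.5257, 0.0706, 0.2623]
tool_rot: [-2.102, -2.334, 0.001]
wrist_force: [-0.0, -0.3, -0.6]
finger_gap: 0.15
grasp_force: 58.9
```

{"api": "step_arm", "payload": {"series": [{"dx":0,"dy":0,"dz":0.004,"twist":0},{"dx":0,"dy":0,"dz":0.008,"twist":0},{"dx":0,"dy":0,"dz":0.011,"twist":0},{"dx":0,"dy":0,"dz":0.012,"twist":0},{"dx":0,"dy":0,"dz":0.012,"twist":0}]}}

```text
time_s: 40.98
tcp_pos: [0.5263, 0.0707, 0.2519]
tool_rot: [2.102, 2.334, 0.001]
wrist_force: [-2.3, -0.4, 4.9]
finger_gap: 0.153
grasp_force: 59.8
```

Run:
```python
from h import *
go(.526,.0702,.252,.105)
```

```text
t41.0 tcp [0.5263 0.0707 0.2519] F [-2.3 -0.4  4.9] gap 0.153 j [ 0.68  0.13 -0.92  1.69  0.11  1.37 -0.16]
  -> dx -0.0004 dy -0.0004 dz -0.0001 twist -0.0004 (tilt 0.0000)
```

{"api": "step_arm", "payload": {"series": [{"dx":0,"dy":0,"dz":0,"twist":0},{"dx":0,"dy":0,"dz":0,"twist":0},{"dx":0,"dy":0,"dz":0,"twist":0},{"dx":0,"dy":0,"dz":0,"twist":0},{"dx":0,"dy":0,"dz":-0.02,"twist":0},{"dx":0,"dy":0,"dz":-0.05,"twist":0},{"dx":0,"dy":0,"dz":-0.08,"twist":0},{"dx":0.05,"dy":0,"dz":-0.08,"twist":0},{"dx":0.1,"dy":0,"dz":-0.08,"twist":0},{"dx":0.15,"dy":0,"dz":-0.08,"twist":0},{"dx":0.2,"dy":0,"dz":-0.08,"twist":0},{"dx":0.24,"dy":0,"dz":-0.08,"twist":0}], "claw": 1}}

```text
time_s: 42.48
tcp_pos: [0.5003, 0.3113, 0.3307]
tool_rot: [-2.101, -2.335, -0.0]
wrist_force: [0.6, -0.2, -0.3]
finger_gap: 1.0
grasp_force: 0.0
```

{"api": "step_arm", "payload": {"series": [{"dx":0,"dy":0,"dz":0,"twist":0},{"dx":0,"dy":0,"dz":0,"twist":0},{"dx":0,"dy":0,"dz":0.05,"twist":0},{"dx":0,"dy":0,"dz":0.1,"twist":0},{"dx":0,"dy":0,"dz":0.15,"twist":0},{"dx":0,"dy":0,"dz":0.18,"twist":0},{"dx":0,"dy":0,"dz":0.18,"twist":0},{"dx":0,"dy":0,"dz":0.18,"twist":0}], "claw": 0}}

```text
time_s: 43.48
tcp_pos: [0.5022, 0.3088, 0.1523]
tool_rot: [2.104, 2.332, 0.003]
wrist_force: [-0.5, 0.8, -1.0]
finger_gap: 0.003
grasp_force: 0.0
```

Run:
```python
from h import *
go(.5285-.24*np.sin(.1006),.0703+.24*np.cos(.1006),.045,.1006)
q=cams.get_image("top");cv2.imwrite("pics/c1.png",q[:,:,::-1])
q=cams.get_image("side");cv2.imwrite("pics/c1s.png",q[:,:,::-1])
```

```text
t43.5 tcp [0.5022 0.3088 0.1523] F [-0.5  0.8 -1. ] gap 0.003 j [ 0.21  0.41 -1.    1.68  0.36  1.25 -0.76]
  -> dx -0.0000 dy 0.0020 dz 0.1073 twist 0.0022 (tilt 0.0000)
```

Run:
```python
import cv2,numpy as np
a=cv2.imread("pics/c1.png")[165:285,150:310];b=cv2.imread("pics/c1s.png")[170:320,240:370]
cv2.imwrite("pics/c2.png",np.hstack([cv2.resize(a,(420,315),interpolation=2),cv2.resize(b,(273,315),interpolation=2)]))
```

```text
(no output)
```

View pics/c2.png

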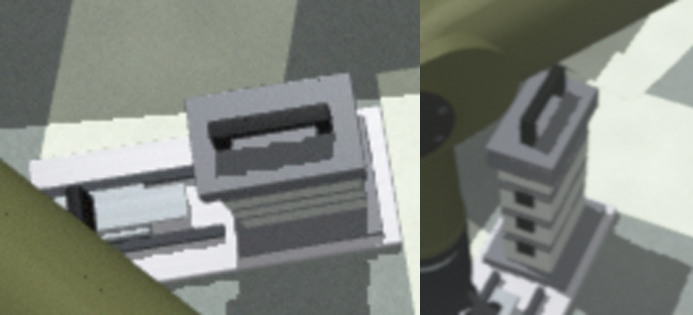

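The cap sits straight on the stack, handle bar at crop (270,125). Next I push the lock home.

{"api": "step_arm", "payload": {"series": [{"dx":0,"dy":0.002,"dz":0.03,"twist":0},{"dx":0,"dy":0.002,"dz":0.06,"twist":0},{"dx":0,"dy":0.002,"dz":0.09,"twist":0},{"dx":0,"dy":0.002,"dz":0.107,"twist":0},{"dx":0,"dy":0.002,"dz":0.107,"twist":0},{"dx":-0.012,"dy":0.002,"dz":0.107,"twist":0},{"dx":-0.024,"dy":0.002,"dz":0.107,"twist":0},{"dx":-0.034,"dy":0.002,"dz":0.107,"twist":0},{"dx":-0.044,"dy":0.002,"dz":0.107,"twist":0},{"dx":-0.054,"dy":0.002,"dz":0.107,"twist":0},{"dx":-0.062,"dy":0.002,"dz":0.107,"twist":0},{"dx":-0.062,"dy":0.002,"dz":0.107,"twist":0}]}}

```text
time_s: 45.08
tcp_pos: [0.5095, 0.2463, 0.0435]
tool_rot: [2.103, 2.333, -0.002]
wrist_force: [0.2, 0.6, 0.8]
finger_gap: -0.0
grasp_force: 0.0
```

{"api": "step_arm", "payload": {"series": [{"dx":-0.004,"dy":0,"dz":0,"twist":0},{"dx":-0.008,"dy":0,"dz":0,"twist":0},{"dx":-0.012,"dy":0,"dz":0,"twist":0},{"dx":-0.014,"dy":0,"dz":0,"twist":0},{"dx":-0.014,"dy":0,"dz":0,"twist":0},{"dx":-0.014,"dy":0,"dz":0,"twist":0}]}}

```text
time_s: 45.82
tcp_pos: [0.5105, 0.2344, 0.0438]
tool_rot: [-2.101, -2.335, -0.0]
wrist_force: [-0.5, 3.6, -0.8]
finger_gap: 0.002
grasp_force: 0.0
```

Run:
```python
from h import *
go(.5285-.166*np.sin(.1006),.0703+.166*np.cos(.1006),.045,.1006)
```

```text
t45.8 tcp [0.5105 0.2344 0.0438] F [-0.5  3.6 -0.8] gap 0.002 j [ 0.3   0.47 -0.94  1.85  0.44  1.04 -0.7 ]
  -> dx 0.0010 dy 0.0014 dz -0.0012 twist 0.0045 (tilt 0.0000)
```

{"api": "step_arm", "payload": {"series": [{"dx":-0.002,"dy":0,"dz":0,"twist":0},{"dx":-0.004,"dy":0,"dz":0,"twist":0},{"dx":-0.006,"dy":0,"dz":0,"twist":0},{"dx":-0.006,"dy":0,"dz":0,"twist":0},{"dx":-0.006,"dy":0,"dz":0,"twist":0}]}}

```text
time_s: 46.45
tcp_pos: [0.5104, 0.2345, 0.0444]
tool_rot: [-2.094, -2.335, -0.012]
wrist_force: [-0.4, 14.5, -5.7]
finger_gap: -0.0
grasp_force: 0.0
```

{"api": "step_arm", "payload": {"series": [{"dx":-0.002,"dy":0,"dz":0,"twist":0},{"dx":-0.004,"dy":0,"dz":0,"twist":0},{"dx":-0.005,"dy":0,"dz":0,"twist":0},{"dx":-0.005,"dy":0,"dz":0,"twist":0},{"dx":-0.005,"dy":0,"dz":0,"twist":0}]}}

```text
time_s: 47.08
tcp_pos: [0.5098, 0.2343, 0.0452]
tool_rot: [-2.087, -2.335, -0.02]
wrist_force: [-1.9, 24.2, -5.4]
finger_gap: -0.002
grasp_force: 0.0
```

{"api": "step_arm", "payload": {"series": [{"dx":0.011,"dy":0,"dz":0,"twist":0},{"dx":0.03,"dy":0,"dz":0,"twist":0},{"dx":0.06,"dy":0,"dz":-0.03,"twist":0},{"dx":0.09,"dy":0,"dz":-0.08,"twist":0},{"dx":0.12,"dy":0,"dz":-0.13,"twist":0},{"dx":0.16,"dy":0,"dz":-0.16,"twist":0},{"dx":0.2,"dy":0,"dz":-0.16,"twist":0},{"dx":0.2,"dy":0,"dz":-0.16,"twist":0},{"dx":0.2,"dy":0,"dz":-0.16,"twist":0}]}}

```text
time_s: 48.2
tcp_pos: [0.4919, 0.4202, 0.2031]
tool_rot: [2.102, 2.332, -0.003]
wrist_force: [0.4, 0.7, -0.1]
finger_gap: 0.004
grasp_force: 0.0
```

Run:
```python
from h import *
g=lambda f:cv2.cvtColor(f,6)
im=cams.get_image("top")[:,:,::-1].copy();cv2.imwrite("pics/e.png",im);sd=cams.get_image("side")[:,:,::-1].copy();cv2.imwrite("pics/es.png",sd)
print(cv2.connectedComponentsWithStats((g(im)[200:260,155:225]<45).astype(np.uint8))[2])
a=cv2.imread("pics/c1.png");d=cv2.absdiff(g(im),g(a))[165:270,225:310];print("stack change top",d.mean(),(d>30).sum())
for n,src,cam in(("top",im,"top"),("side",sd,"side")):
    bar=np.array([(.526,.0703,.274)]);u=proj(bar,cam)[0];x,y=u.astype(int)
    m=(g(src)[y-35:y+35,x-40:x+40]<50).astype(np.uint8);k=cv2.connectedComponentsWithStats(m);print(n,u,k[2][:4],(k[3][:4]+[x-40,y-35]).round(1))
for L in(0,.006,.01):
    c,s=np.cos(.1006),np.sin(.1006)
    P=[(.5299+c*a-s*(.145+L+b),.0703+s*a+c*(.145+L+b),z) for z in(.039,.089) for a in(-.017,.017) for b in(-.007,.007)]
    uv=proj(P)-[155,200];print(L,uv.min(0),uv.max(0))
go(0.5,.4,.2,.1)
```

```text
[[   0    0   70   60 4106]
 [  42   33    8   18   77]
 [  40   34    3    5   10]
 [  42   40    1    2    2]
 [  49   56    2    3    3]
 [  46   58    2    1    2]]
stack change top 2.755518207282913 103
top [252.28291932 210.3422853 ] [[   0    0   80   70 5447]
 [  62   32    1    1    1]
 [  31   35    1    1    1]
 [  19   34   45   13  150]] [[251.5 209.4]
 [274.  207. ]
 [243.  210. ]
 [251.5 214.7]]
side [298.54132787 212.64346805] [[   0    0   80   70 5478]
 [  31   28   19   34  122]] [[297.5 211.3]
 [297.2 221.9]]
0 [38.65612491 31.63051652] [51.33545029 51.25903337]
0.006 [35.98061958 32.05669856] [48.75737132 51.67417447]
0.01 [34.19636471 32.340913  ] [47.03810866 51.95102273]
t48.3 tcp [0.4923 0.4197 0.2032] F [ 0.2 -1.  -0.4] gap 0.002 j [-0.03  0.5  -0.98  1.47  0.42  1.39 -0.93]
  -> dx -0.0203 dy 0.0056 dz 0.0032 twist 0.0019 (tilt 0.0000)
```

```bash
python3 -c "
from bench import job
print(job.close_job())"
```

```text
the job is handed in; nothing more can be done
None
```

I handed the job in at about 48 s: lock opened, base box, three small boxes and cap stacked, lock pushed back home. The arm stood clear, and the final pictures and contact forces showed a straight stack and a closed lock. The close call returned no verdict.

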